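# Set up a toppling-angle run with a loaded tube

### The job

Pick up the sealed loaded tube by the two buttons of the axle through its middle, so that it swings like a beam and its heavy end shows itself by sinking, and stand it heavy end down on the plate of the tilting apparatus, under the sensor head and close up to the stop strip. Once it stands there by itself, switch the bench supply on by pushing its toggle lever over, lightly, with a fingertip. Leave the multimeter, the brass weight and the calculator where they are.

Things in the scene. Friction and masses are not known exactly. Their poses are not given: they have to be found in the camera images.
- tube_mid (a point): Centre of the loaded tube, on its axle; x along the tube, y along the axle (level while it lies, 14 mm up). Sealed, 110 mm long, 23 thick; hexagonal caps 14 mm long, 28 across flats. The axle's two steel buttons, 14 mm wide, end 24 mm each side (48 over both). About 220 g, a hidden slug in one end: centre of mass 17 mm off the middle, nothing shows where. Held by the buttons the tube swings freely, heavy end down.
- stop_mid (a point): Tilting apparatus (fixed): foot of its stop strip, mid-length, on the face where a specimen stands, on top of the level plate 56 mm above the bench. z up, x from the strip across the plate, roughly away from the robot, y along the strip. Strip 4 mm thick, 100 long, 6 high. Plate: x -48 to 142 mm, y -70 to 70. A scale stands at y = 83 mm, x below 55, up to 130 mm over the bench.
- sensor_spot (a point): Point on the plate straight under the sensor head, 20 mm beyond stop_mid in x; same axes. The tube belongs here. The head, 30 x 30 mm, is 155 mm above the plate (45 above the standing tube); a 10 mm rod leads from it along +x, 183 mm above the plate, to a post at 108 mm. They block an upright tool over the spot; one that leans back about 45 degrees to the robot passes.
- toggle_root (a point): Pivot of the toggle, on the sloping panel of the bench supply (fixed grey case 160 mm deep, 200 wide, 107 high at the back). z up, x level towards the panel's high side, y across; the panel rises 30 degrees along x. 58 mm of panel lie down-slope of the pivot. Free for 45 mm around; then sockets 5 mm and knobs 15 mm high at y = 65 mm to each side.
- toggle_tip (a point): Centre of the toggle lever's round end: a steel bat lever, 28 mm from pivot to here, 8 mm thick. It moves with the lever.
- toggle (a joint): Toggle angle in rad: 0 off (leaning 0.3 rad down-slope from the panel's normal, to the robot's side), 0.6 on (0.3 rad up-slope). An over-centre spring holds it at either end; pushed up-slope at the tip with 3 to 4 N it snaps over past 0.3.
- multimeter: Black multimeter, 150 x 72 x 30 mm, lying on the bench; origin under its centre. Not part of the job.
- brass_weight: Brass weight, 34 mm in diameter, 58 mm high with its knob; origin under its centre. Not part of the job.
- calculator: Grey pocket calculator, 78 x 150 x 12 mm, lying on the bench; origin under its centre. Not part of the job.
There are look-alikes about, which are no part of the job. What is shaped like the part that bears tube_mid but red is not meant.

How it is judged:
On the way, in this order (a step that is already met when the one before it is completed fails the run):
1. the tube hangs upright from its axle in the grip, clear of the bench (height (world z) of tube_mid above 0.07 m and contact force between the fingers and tube above 1 N and distance between the grasp point and tube_mid below 0.03 m and angle between the x axis of tube_mid and the z axis of stop_mid, either way round below 0.35 rad), for 0.2 s.
2. the tube stands released, heavy end down, under the sensor head and close up to the stop strip, with the supply still off (contact force between each of the arm, the fingers and tube below 0.1 N and angle between the x axis of tube_mid and the z axis of stop_mid, either way round below 0.06 rad and height (world z) of tube_mid between 0.107 and 0.114 m and height (world z) of slug_c0 below 0.1 m and x of tube_mid in the frame of stop_mid between 0.012 and 0.03 m and y of tube_mid in the frame of sensor_spot between -0.015 and 0.015 m and linear speed of tube below 0.02 m/s and value of joint toggle below 0.3 rad), for 0.3 s.
3. the toggle has been pushed over to on (value of joint toggle above 0.5 rad), for 0.1 s.
At the end, for the whole second after the job is handed in: The tube stands by itself on the plate, heavy end down and upright within 3 degrees, its axis within 15 mm sideways of the sensor spot and not more than 30 mm from the stop strip's face (touching it is 14 to 16 mm), and the toggle is over at on (above 0.5 rad) (angle between the x axis of tube_mid and the z axis of stop_mid, either way round below 0.06 rad and height (world z) of tube_mid between 0.107 and 0.114 m and height (world z) of slug_c0 below 0.1 m and x of tube_mid in the frame of stop_mid between 0.012 and 0.03 m and y of tube_mid in the frame of sensor_spot between -0.015 and 0.015 m and linear speed of tube below 0.02 m/s and value of joint toggle above 0.5 rad).
It fails at once if the multimeter, the brass weight or the calculator is moved by more than 15 mm (distance of any of multimeter, brass_weight, calculator from where it was at the start of the episode above 0.015 m).
It fails at once if the toggle is pushed with more than 25 N (contact force between anything else and toggle above 25 N).
It also fails if it takes over 61 s, if anything falls off the work surface, if the arm or the gripper's body presses on something with over 40 N, if the wrist force passes 120 N, or if a joint passes its speed limit or range.

### The arm

A 6-joint arm with a two-finger parallel gripper is mounted at the origin on the work surface. World frame = base frame: x ahead of the robot, y to its left, z up, the work surface at z = 0. Lengths are in m, angles in rad, forces in N, time in s.
With the tool pointing down it reaches from about 0.225 to 0.875 m from the base axis. Payload 3.4 kg.
Tool frame: the origin (TCP) lies at the very end of the fingers, on their centre line; the grasp point (between the pads) lies 19 mm behind it; z points along the fingers, y is the direction in which the jaws open and shut (so a half turn about z gives the same grasp; the last joint's range is limited). The gripper opens to 85 mm and grips with 20 to 120 N. Pads are 22 mm wide; open, the fingers measure 114 mm over their backs; the gripper's body (76 mm by 85 mm) begins 54 mm behind the grasp point. The pads swing forward as they close: fully open they stand 13 mm farther back than shut.
Start: joints at [1.079, 0.276, 1.505, -0, 1.361, -0.121], TCP at [0.208, 0.536, 0.231] pointing down, gripper open.
Joint ranges: [-2.89, 2.89], [-0.75, 2.08], [0.22, 2.7], [-1.18, 4.32], [0.11, 2.71], [-2.7, 2.7]. Speed limits (rad/s): [2.57, 2.57, 3.14, 3.14, 3.14, 3.14].

### API

Orientations are given as a unit quaternion [w, x, y, z].
In Python, from rig import manip, eyes gives the robot as it stands. The module is installed in compiled form; this text tells all that it offers.
- The arm moves only by the tool servo_tool, never from a script. Its argument "deltas" is one flat list of numbers, 6 for each row, row after row: the shift along the tool's x, y, z in cm, then the turn, a rotation vector about the tool's x, y, z in degrees. A call has 1 to 20 rows; each row shifts and turns the pose as measured when the row begins, along the tool's axes as they then stand; what a row does not reach is not made up. A row lasts 1/10 s, in which the tool goes at most 50 mm and 8.59 degrees, less where a joint would pass 70% of its speed; a pose out of reach is approached as far as the arm can. A call with a gripper value outside its range is refused whole. "jaw" is the finger opening in cm, from 0 to 8.54, set as the call begins (left out, the last holds). The fingers move at their own pace and stop on an object; "grip_force" is the grip in N (left out, the last holds). Time passes only in rows, so rows that do not move let the fingers close. It gives the time, the measured TCP pose, the force and the opening at its end, in the units of the state.
- manip.get_state(): the state, without advancing time (a new reading comes with each control period).
- eyes.get_image(name): name is "scene" or "side" or "wrist"; returns (picture, depth): 384x512x3 uint8, red, green, blue; 384x512 float32, m along the optical axis (not along the pixel's ray), 0 where there is no reading.
- eyes.get_calibration(name): a dict with "camera_matrix" (3x3 intrinsics, pixels), "rvec" (rotation vector, rad) and "tvec" (3), from world to camera coordinates, as OpenCV has them. Camera axes: x right, y down, z forward; pixel columns grow to the right and rows downward; lengths in m; the calibration is good to about 2 mm. A picture is of the moment at which its call begins: read the wrist's pose just before it. get_calibration takes no time and is no camera call; for the wrist camera it gives the pose at the moment of the call.
- manip.sign_off(): hands the job in, once; it reports no verdict.
The state is a dict: "clock": time; "qpos": joint angles; "qd": joint speeds; "effort": joint torques, N m; "position": TCP position; "ee_rot": TCP orientation; "contact_force": force on the tool from outside, world axes, zero at the start; "moment": the same for the moment, N m; "width": finger opening in m.
Only numpy, scipy, OpenCV 4.12 (cv2) and the standard library are available. Lean on these libraries where they do the work, as an engineer would, in place of code of your own. Each camera call takes 0.05 s, during which the arm holds its last target.

## Working session

There is one attempt and no reset: what is moved stays moved. The work goes in short steps, Python scripts to look and compute and a tool call to move; the robot and the scene stay as the last step left them, time stands still between calls to the robot, and variables do not carry over. Pictures are saved under pics/ and viewed, and the job is handed in when it is done.

Besides the shell and the picture viewer there is one more tool, called after ">>>" as name(argument=value, ...) on one line, values as JSON. servo_tool: Moves the arm, as the interface text tells. Its arguments: {"type":"object","properties":{"deltas":{"type":"array","items":{"type":"number"}},"jaw":{"type":"number"},"grip_force":{"type":"number"}},"required":["deltas"]}

```bash
mkdir -p pics
cat > h.py <<'E'
import numpy as np, cv2
from scipy.spatial.transform import Rotation as R
from rig import manip, eyes
def cal(n):
    c=eyes.get_calibration(n); K=np.array(c['camera_matrix']); Rm=cv2.Rodrigues(np.array(c['rvec'],float))[0]; t=np.array(c['tvec'],float).ravel()
    return K,Rm,t
def ray(c,u,v):
    K,Rm,t=c; d=Rm.T@np.linalg.inv(K)@np.array([u,v,1.]); return -Rm.T@t,d
def onz(c,u,v,z):
    o,d=ray(c,u,v); return o+d*(z-o[2])/d[2]
def proj(c,P):
    K,Rm,t=c; p=K@(Rm@np.array(P,float)+t); return p[:2]/p[2]
def tri(obs):
    A=np.zeros((3,3));b=np.zeros(3)
    for c,u,v in obs:
        o,d=ray(c,u,v); d=d/np.linalg.norm(d); M=np.eye(3)-np.outer(d,d); A+=M;b+=M@o
    return np.linalg.solve(A,b)
def cloud(c,dep):
    K,Rm,t=c; h,w=dep.shape; v,u=np.mgrid[:h,:w]
    X=np.stack([(u-K[0,2])/K[0,0]*dep,(v-K[1,2])/K[1,1]*dep,dep],-1)
    return (X-t)@Rm
def pose():
    s=manip.get_state(); q=s['ee_rot']; return s,np.array(s['position']),R.from_quat([q[1],q[2],q[3],q[0]])
def grab(n,tag):
    c=cal(n); im,d=eyes.get_image(n); cv2.imwrite(f'pics/{tag}.png',im[...,::-1]); np.savez(f'pics/{tag}.npz',im=im,d=d,K=c[0],R=c[1],t=c[2]); return c,im,d
def load(tag):
    f=np.load(f'pics/{tag}.npz'); return (f['K'],f['R'],f['t']),f['im'],f['d']
E
python3 - <<'E'
from h import *
for n in ('scene','side','wrist'): 
    c,im,d=grab(n,n+'0'); print(n,-c[1].T@c[2],c[1][2])
print(manip.get_state())
E
```

```text
scene [1.0743089  0.46193893 0.67718983] [-0.56853005 -0.51681093 -0.64006253]
side [ 0.05952366 -0.70689109  0.62573844] [ 0.4609678   0.70258313 -0.5421122 ]
wrist [0.13053895 0.56552219 0.37324418] [ 0.29677454 -0.11743303 -0.94769951]
{'clock': 0.15, 'qpos': array([ 1.07897489e+00,  2.76430157e-01,  1.50580755e+00, -2.65610372e-05,
        1.36068242e+00, -1.21011930e-01]), 'qd': array([ 4.21294611e-05, -3.09297614e-04, -4.59595846e-03,  9.19861696e-04,
       -1.73397237e-04,  7.35301009e-04]), 'effort': array([ 3.42883141e-04, -4.17140687e+01, -2.46032971e+01, -4.08970873e-04,
        7.66967540e-03, -1.87617836e-06]), 'position': array([0.20820547, 0.53558031, 0.23066344]), 'ee_rot': array([-1.87831005e-04,  1.84341593e-01,  9.82862013e-01, -6.36738793e-04]), 'contact_force': array([-0.1732548 ,  0.41715055, -0.32110572]), 'moment': array([-0.00954718,  0.0290522 ,  0.01497571]), 'width': 0.08520958704970935}
```

View pics/scene0.png

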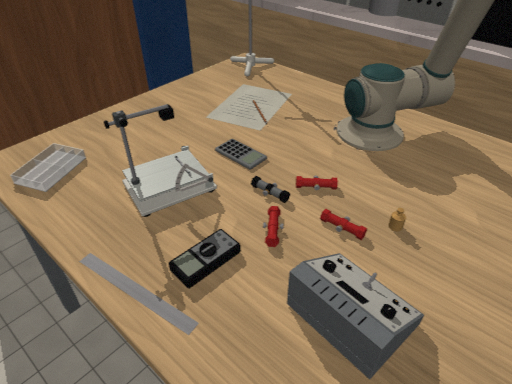

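View pics/side0.png

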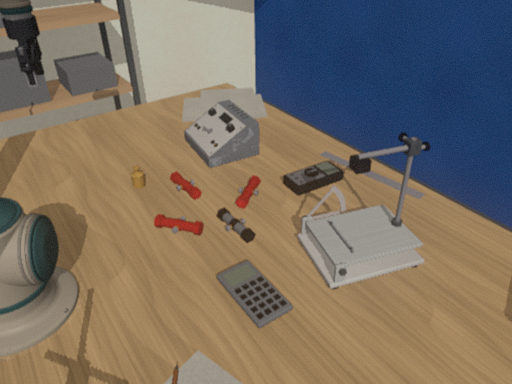

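View pics/wrist0.png

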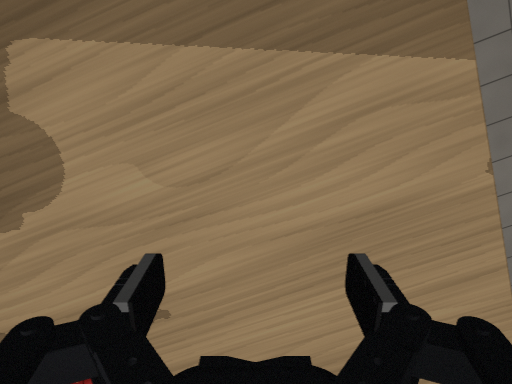

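The tube candidates in scene are three red look-alikes at (317,183), (343,224) and (273,226), and the grey one with black caps at (270,189), which is (236,225) in side. By the description I choose the grey one. Next I check it in a close crop.

Run:
```python
from h import *
c,im,d=load('scene0'); c2,im2,d2=load('side0')
a=cv2.resize(im[165:215,235:305],(400,286),interpolation=cv2.INTER_CUBIC)
b=cv2.resize(im2[195:255,200:270],(400,343),interpolation=cv2.INTER_CUBIC)
a=np.vstack([a,np.zeros((57,400,3),np.uint8)])
e=np.hstack([a,b]);cv2.imwrite('pics/crop1.png',e[...,::-1])
a=cv2.resize(im[95:215,100:225],(400,384),interpolation=cv2.INTER_CUBIC)
b=cv2.resize(im2[125:295,290:435],(400,384),interpolation=cv2.INTER_CUBIC)
cv2.imwrite('pics/crop2.png',np.hstack([a,b])[...,::-1])
a=cv2.resize(im[240:365,280:420],(400,357),interpolation=cv2.INTER_CUBIC)
b=cv2.resize(im2[95:170,180:265],(400,357),interpolation=cv2.INTER_CUBIC)
cv2.imwrite('pics/crop3.png',np.hstack([a,b])[...,::-1])
```

```text
(no output)
```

View pics/crop1.png

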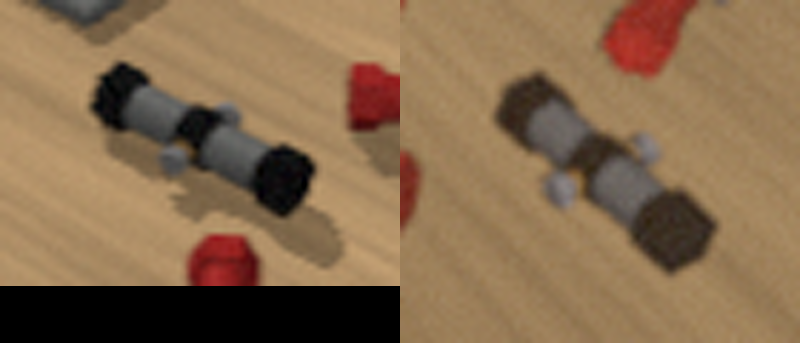

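View pics/crop2.png

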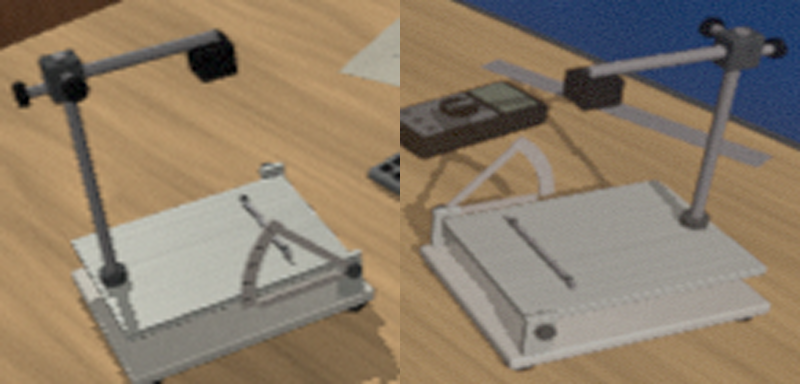

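View pics/crop3.png

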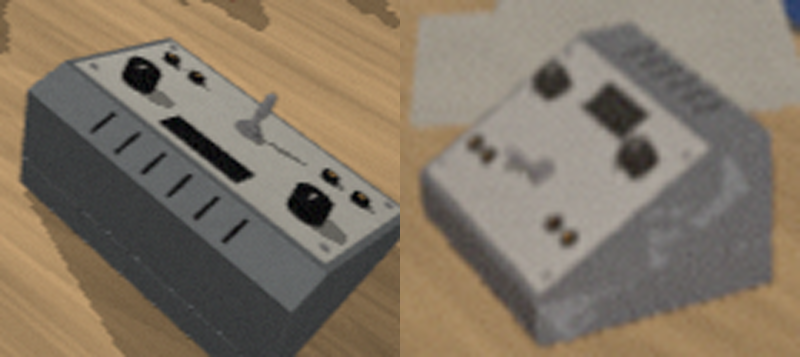

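The crop confirms the grey tube: two grey halves with black caps and a black middle, steel buttons at crop (173,159) and (228,113) in scene, and (562,190) and (647,148) in side. The strip and toggle are also visible in both views. Now a first triangulation.

Run:
```python
from h import *
c,im,d=load('scene0'); s,im2,d2=load('side0')
np.set_printoptions(precision=4,suppress=True)
A=[(265.3,192.8),(274.9,184.8)];B=[(228.4,228.3),(243.2,220.9)]
for i in (0,1):
    for j in (0,1): print('btn',i,j,tri([(c,*A[i]),(s,*B[j])]))
for a in A: print(onz(c,*a,.014))
for a in B: print(onz(s,*a,.014))
A=[(175.6,156.9),(191.3,176.9)];B=[(329.9,221.5),(352.3,251.2)]
for i in (0,1):
    for j in (0,1): 
        p=tri([(c,*A[i]),(s,*B[j])]);print('strip',i,j,p,proj(c,p)-A[i])
print('tip',tri([(c,374.5,274.3),(s,203.4,127.1)]),'root',tri([(c,365.7,285.5),(s,210.8,130.7)]))
P=cloud(c,d);Q=cloud(s,d2)
for n,(u,v) in dict(tip=(374,274),root=(366,285),plate=(185,180),tube=(263,185),head=(166,113)).items(): print(n,P[v,u])
for n,(u,v) in dict(tip=(203,127),root=(211,131),plate=(370,240),tube=(228,217),head=(359,165),mm=(313,178),calc=(254,290),bw=(138,178)).items(): print('s',n,Q[v,u])
```

```text
btn 0 0 [ 0.4492 -0.0437  0.0009]
btn 0 1 [ 0.4744 -0.0413  0.0133]
btn 1 0 [ 0.4322 -0.044   0.0133]
btn 1 1 [ 0.4574 -0.0417  0.0256]
[ 0.4738 -0.04    0.014 ]
[ 0.4311 -0.0426  0.014 ]
[ 0.4329 -0.0464  0.014 ]
[ 0.4748 -0.0433  0.014 ]
strip 0 0 [ 0.5787 -0.2376  0.0902] [6.922  0.2732]
strip 0 1 [ 0.5638 -0.2925  0.0577] [-0.362  -0.0302]
strip 1 0 [ 0.5933 -0.1957  0.0551] [-1.1085 -0.0217]
strip 1 1 [ 0.5782 -0.2514  0.0193] [-8.8419 -0.5845]
tip [0.5776 0.3207 0.082 ] root [0.599  0.3173 0.0656]
tip [0.5818 0.3209 0.0871]
root [0.6008 0.3183 0.0701]
plate [ 0.6122 -0.1938  0.0569]
tube [ 0.4625 -0.0581  0.0239]
head [ 0.6053 -0.2407  0.2293]
s tip [0.5762 0.3203 0.0829]
s root [0.5948 0.3079 0.0694]
s plate [ 0.6167 -0.2902  0.0581]
s tube [ 0.4457 -0.025   0.0269]
s head [ 0.5834 -0.2652  0.2315]
s mm [ 0.7068 -0.018   0.0314]
s calc [ 0.377  -0.2289  0.0108]
s bw [0.3388 0.2486 0.0319]
```

Grey tube: middle at about (0.453, -0.043, 0.013), axle nearly along world x. I'll move the wrist camera over it for a close measurement.

```bash
cat >> h.py <<'E'
np.set_printoptions(precision=4,suppress=True)
def plan(tp,tR,n,p=None,Rc=None):
    """rows (cm,deg, tool axes) from the measured pose to target in n rows"""
    if p is None: _,p,Rc=pose()
    rv=(Rc.inv()*tR).as_rotvec(); p=np.array(p,float); rows=[]
    tp=np.array(tp,float)
    for k in range(n):
        m=n-k
        dw=(tp-p)/m; r=(Rc.inv()*tR).as_rotvec()/m
        d=np.round(Rc.inv().apply(dw)*100,1); a=np.round(np.degrees(r),1)
        rows.append([*d,*a]); p=p+Rc.apply(d/100); Rc=Rc*R.from_rotvec(np.radians(a))
    print('max mm',max(np.linalg.norm(r[:3])*10 for r in rows),'max deg',max(np.linalg.norm(r[3:]) for r in rows))
    print(','.join('%g'%(x+0) for r in rows for x in r)); print('end',p)
def Rxyz(y,z):
    y=np.array(y,float);z=np.array(z,float);z/=np.linalg.norm(z);y-=z*(y@z);y/=np.linalg.norm(y)
    return R.from_matrix(np.column_stack([np.cross(y,z),y,z]))
E
python3 - <<'E'
from h import *
plan([.453,-.043,.2],Rxyz([.998,.06,0],[0,0,-1]),15)
E
```

```text
max mm 42.426406871192846 max deg 4.4
-2.9,-3,0.2,0,0,4.4,-3.1,-2.8,0.2,0,0,4.4,-3.3,-2.5,0.2,0,0,4.3,-3.5,-2.3,0.2,0,0,4.4,-3.7,-2,0.2,0,0,4.3,-3.8,-1.7,0.2,0,0,4.4,-4,-1.4,0.2,0,0,4.3,-4,-1.1,0.2,0,0,4.4,-4.1,-0.8,0.2,0,0,4.3,-4.2,-0.5,0.2,0,0,4.4,-4.2,-0.1,0.2,0,0,4.3,-4.2,0.2,0.2,0,0,4.4,-4.2,0.5,0.2,0,0,4.3,-4.1,0.8,0.3,0,0,4.4,-4,1.1,0.2,0,0.1,4.3
end [ 0.4533 -0.0427  0.2002]
```

>>> servo_tool(deltas=[-2.9,-3,0.2,0,0,4.4,-3.1,-2.8,0.2,0,0,4.4,-3.3,-2.5,0.2,0,0,4.3,-3.5,-2.3,0.2,0,0,4.4,-3.7,-2,0.2,0,0,4.3,-3.8,-1.7,0.2,0,0,4.4,-4,-1.4,0.2,0,0,4.3,-4,-1.1,0.2,0,0,4.4,-4.1,-0.8,0.2,0,0,4.3,-4.2,-0.5,0.2,0,0,4.4,-4.2,-0.1,0.2,0,0,4.3,-4.2,0.2,0.2,0,0,4.4,-4.2,0.5,0.2,0,0,4.3,-4.1,0.8,0.3,0,0,4.4,-4,1.1,0.2,0,0.1,4.3,0,0,0,0,0,0])

```text
clock: 1.75
position: [0.4497, -0.0688, 0.1954]
ee_rot: [0.001, 0.701, 0.713, 0.001]
contact_force: [0.4, 0.9, -0.0]
width: 0.0854
```

Run:
```python
from h import *
s,p,Rc=pose(); print(s['clock'],p,Rc.as_matrix(),s['qpos'])
grab('wrist','w1')
```

```text
1.75 [ 0.4497 -0.0688  0.1954] [[-0.0172  0.9998  0.0024]
 [ 0.9999  0.0172 -0.0001]
 [-0.0001  0.0024 -1.    ]] [-0.3055  0.1184  1.8051  0.0007  1.2157 -0.3229]
```

View pics/w1.png

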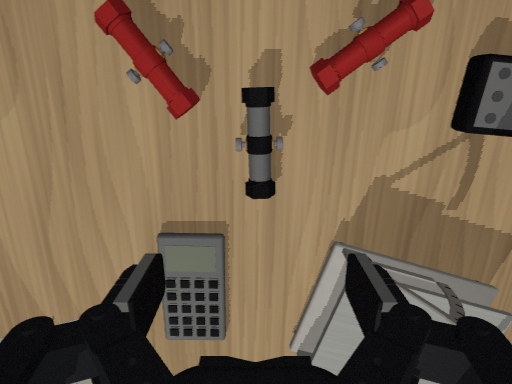

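The grey tube is at about (259,143) with buttons at (239,144) and (279,144). The reds are at (145,60) and (375,45), and the calculator is near (195,285). Next I refine the button centres and axis, then take a second wrist place.

```bash
cat > t.py <<'E'
from h import *
def tubepx(im,u0,v0,r=70):
    g=im.astype(int); mx=g.max(2);mn=g.min(2)
    m=((mx-mn<25)&(mx<75)).astype(np.uint8)   # black caps/collar
    steel=((mx-mn<22)&(mx>75)).astype(np.uint8)
    return m,steel
E
python3 - <<'E'
from t import *
c,im,d=load('w1')
m,st=tubepx(im,0,0)
for nm,k in(('blk',m),('stl',st)):
    n,l,s,ce=cv2.connectedComponentsWithStats(k)
    for i in range(1,n):
        if s[i,4]>15 and 210<ce[i][0]<310 and 70<ce[i][1]<215: print(nm,s[i],ce[i], onz(c,*ce[i],.014))
b=cv2.resize(im[75:210,200:320],(720,810)[:2],interpolation=cv2.INTER_CUBIC)[:600]
cv2.imwrite('pics/w1c.png',cv2.resize(im[80:205,205:315],(528,600),interpolation=cv2.INTER_CUBIC)[...,::-1])
P=cloud(c,d)
for v in (96,120,144,165,188): print(v,P[v,259])
print(P[144,239],P[144,279])
E
```

```text
blk [ 242   87   33  112 1772] [259.7906 140.2793] [ 0.4535 -0.0407  0.014 ]
blk [248 109   1  23  23] [248. 120.] [ 0.4413 -0.0206  0.014 ]
stl [248 107  19  30 489] [257.2372 121.5153] [ 0.4506 -0.0219  0.014 ]
stl [274 137   9  13  87] [278.6782 143.3333] [ 0.473  -0.0435  0.014 ]
stl [236 138   9  13  85] [239.1765 144.4824] [ 0.4325 -0.0454  0.014 ]
stl [249 155  19  26 431] [258.1276 166.9814] [ 0.4524 -0.0688  0.014 ]
96 [0.4516 0.0031 0.0274]
120 [ 0.4521 -0.0192  0.0255]
144 [ 0.4526 -0.0422  0.0269]
165 [ 0.4531 -0.0635  0.0267]
188 [ 0.4536 -0.0874  0.0283]
[ 0.4326 -0.0437  0.0207] [ 0.4728 -0.0431  0.0203]
```

View pics/w1c.png

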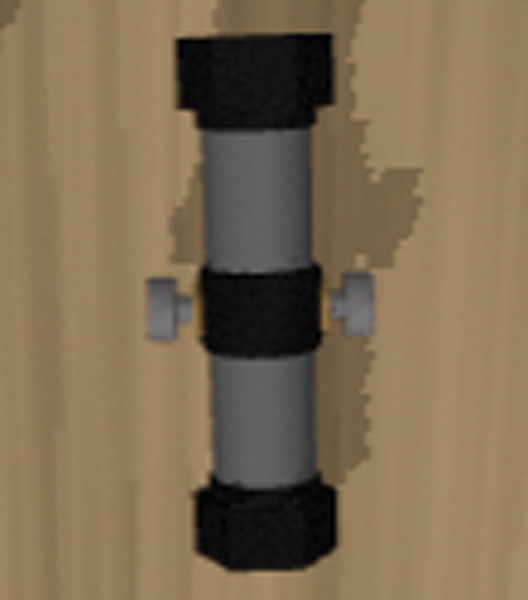

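The depth checks agree: tube top at 25.5–27 mm, button tops at 20.5 mm, so the axle is about 14 mm up. Middle is (0.4528, -0.0436) and axle angle about 2°. I'm descending in stages with the jaw preset to 5.8 cm.

Run:
```python
from h import *
a=np.radians(2.2)
plan([.4528,-.0436,.06],Rxyz([np.cos(a),np.sin(a),0],[0,0,-1]),6)
```

```text
max mm 23.366642891095843 max deg 0.223606797749979
0.4,0.1,2.3,0,0,-0.2,0.4,0.1,2.2,0,0,-0.2,0.4,0.1,2.3,0,0,-0.2,0.4,0.1,2.2,0,0,-0.2,0.3,0.1,2.3,0,-0.1,-0.2,0.4,0,2.2,0,0,-0.1
end [ 0.4526 -0.0431  0.0603]
```

>>> servo_tool(deltas=[0.4,0.1,2.3,0,0,-0.2,0.4,0.1,2.2,0,0,-0.2,0.4,0.1,2.3,0,0,-0.2,0.4,0.1,2.2,0,0,-0.2,0.3,0,1.5,0,0,0,0.2,0,0.8,0,0,0,0,0,0,0,0,0], jaw=5.8)

```text
clock: 2.5
position: [0.448, -0.0375, 0.0792]
ee_rot: [-0.003, 0.693, 0.721, 0.002]
contact_force: [0.7, -0.4, -0.1]
width: 0.058
```

Run:
```python
from h import *
s,p,Rc=pose(); print(s['clock'],p,Rc.as_matrix(),s['qpos'],s['width'],s['contact_force'])
grab('wrist','w2')
a=np.radians(2.2)
plan([.4528,-.0436,.006],Rxyz([np.cos(a),np.sin(a),0],[0,0,-1]),4)
```

```text
2.5 [ 0.448  -0.0375  0.0792] [[-0.0408  0.9992 -0.0018]
 [ 0.9991  0.0408  0.0061]
 [ 0.0062 -0.0016 -1.    ]] [-0.243   0.2381  1.9899  0.0069  0.9168 -0.2881] 0.05799230131690702 [ 0.7103 -0.3888 -0.1197]
max mm 19.05255888325765 max deg 0.14142135623730953
-0.2,0.1,1.8,0,-0.1,0,-0.1,0.1,1.9,0,-0.1,0,-0.2,0.1,1.8,0,-0.1,0.1,-0.1,0.1,1.9,0,0,0
end [ 0.4526 -0.0433  0.0057]
```

View pics/w2.png

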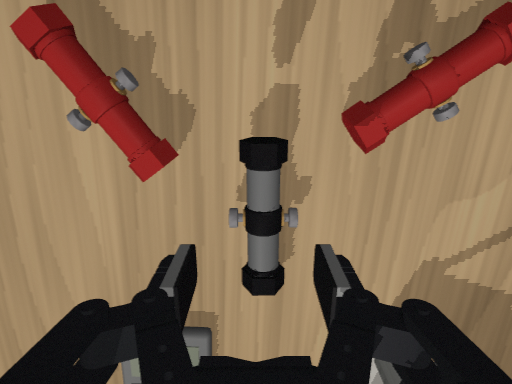

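From the second wrist place the buttons are at about (234,217) and (292,217), centred between the fingers. Triangulating across the two wrist views.

Run:
```python
from t import *
c1,im1,d1=load('w1');c,im,d=load('w2')
m,st=tubepx(im,0,0)
n,l,s,ce=cv2.connectedComponentsWithStats(st)
o=[]
for i in range(1,n):
    if 60<s[i,4]<400 and 215<ce[i][0]<310 and 190<ce[i][1]<240: print(s[i],ce[i], onz(c,*ce[i],.014)); o.append(ce[i])
o.sort(key=lambda x:x[0])
q=[(239.18,144.48),(278.68,143.33)]
for a,b in zip(q,o): print('tri',tri([(c1,*a),(c,*b)]))
P=cloud(c,d); print(P[217,234],P[217,292],P[190,263],P[245,263])
```

```text
[229 209  14  19 183] [234.235  218.3279] [ 0.4325 -0.0457  0.014 ]
[284 210  14  17 181] [291.6851 218.0718] [ 0.4733 -0.0438  0.014 ]
tri [ 0.4326 -0.0452  0.0152]
tri [ 0.473  -0.0433  0.0153]
[ 0.4326 -0.0422  0.0198] [ 0.4726 -0.0405  0.0199] [ 0.4515 -0.0203  0.0245] [ 0.4534 -0.0597  0.0258]
```

>>> servo_tool(deltas=[-0.3,0.2,1.9,0,0,0,-0.2,0.1,1.9,0,-0.1,0,-0.2,0.1,1.5,0,-0.1,0,-0.1,0.1,0.8,0,0,0,0,0,0.2,0,0,0,0,0,0,0,0,0])

```text
clock: 3.15
position: [0.4596, -0.0457, 0.0206]
ee_rot: [0.005, 0.692, 0.722, 0.004]
contact_force: [-0.0, -0.7, 0.3]
width: 0.058
```

Run:
```python
from h import *
s,p,Rc=pose(); print(s['clock'],p,Rc.as_matrix(),s['width'],s['contact_force'])
```

```text
3.15 [ 0.4596 -0.0457  0.0206] [[-0.0433  0.999   0.0126]
 [ 0.9991  0.0434 -0.0009]
 [-0.0014  0.0125 -0.9999]] 0.05796620040106682 [-0.02   -0.7355  0.3105]
```

>>> servo_tool(deltas=[0.1,-0.5,-0.1,-0.5,0,0,0,-0.2,0,-0.2,0,0,0,0,0,0,0,0])

```text
clock: 3.45
position: [0.4529, -0.045, 0.0234]
ee_rot: [0.011, 0.691, 0.722, 0.01]
contact_force: [-0.4, -1.0, -0.2]
width: 0.058
```

Run:
```python
from h import *
s,p,Rc=pose(); print(s['clock'],p,Rc.as_matrix(),s['width'],s['contact_force'])
```

```text
3.45 [ 0.4529 -0.045   0.0234] [[-0.0436  0.9986  0.0289]
 [ 0.999   0.0436 -0.001 ]
 [-0.0023  0.0288 -0.9996]] 0.058006599401522745 [-0.3823 -0.9605 -0.1541]
```

>>> servo_tool(deltas=[0,0,0.5,1,0,0,0,0,0.7,0.6,0,0,0.1,0,0.5,0,0,0,0,0,0.2,0,0,0,0,0,0,0,0,0])

```text
clock: 3.95
position: [0.4537, -0.0441, 0.0031]
ee_rot: [0.001, 0.692, 0.722, -0.001]
contact_force: [-1.4, 0.2, 0.0]
width: 0.0582
```

Run:
```python
from h import *
s,p,Rc=pose(); print(s['clock'],p,Rc.as_matrix(),s['width'],s['contact_force'])
```

```text
3.95 [ 0.4537 -0.0441  0.0031] [[-0.0436  0.999  -0.0001]
 [ 0.999   0.0436 -0.0027]
 [-0.0027 -0.0003 -1.    ]] 0.05820849133955038 [-1.3529  0.178   0.0067]
```

>>> servo_tool(deltas=[0,0,0,0,0,0,0,0,0,0,0,0,0,0,0,0,0,0,0,0,0,0,0,0,0,0,0,0,0,0], jaw=4, grip_force=40)

```text
clock: 4.45
position: [0.4536, -0.044, 0.0032]
ee_rot: [0.001, 0.692, 0.722, -0.001]
contact_force: [-1.1, -0.1, 0.2]
width: 0.0467
```

Run:
```python
from h import *
s,p,Rc=pose(); print(s['clock'],p,Rc.as_matrix(),s['width'],s['contact_force'])
grab('wrist','w3')
```

```text
4.45 [ 0.4536 -0.044   0.0032] [[-0.0434  0.9991 -0.0003]
 [ 0.9991  0.0434 -0.0025]
 [-0.0025 -0.0004 -1.    ]] 0.046676241491338435 [-1.0624 -0.1198  0.2259]
```

View pics/w3.png

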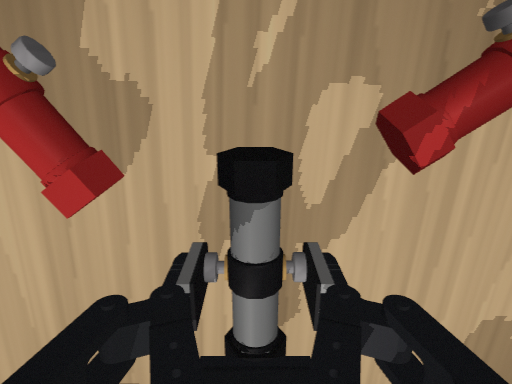

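The pads hold both buttons at (210,267) and (297,267). I'm lifting a little to see which end sinks.

>>> servo_tool(deltas=[0,0,-0.5,0,0,0,0,0,-1,0,0,0,0,0,-1,0,0,0,0,0,-0.7,0,0,0,0,0,0,0,0,0,0,0,0,0,0,0])

```text
clock: 5.1
position: [0.4534, -0.0438, 0.0385]
ee_rot: [0.001, 0.692, 0.722, -0.001]
contact_force: [-0.8, 0.4, -2.1]
width: 0.0466
```

Run:
```python
from h import *
s,p,Rc=pose(); print(s['clock'],p,Rc.as_matrix(),s['width'],s['contact_force'])
grab('wrist','w4')
c,im,d=grab('side','s4'); u,v=proj(c,p).astype(int)
cv2.imwrite('pics/s4c.png',cv2.resize(im[max(0,v-70):v+70,max(0,u-80):u+80],(640,560),interpolation=cv2.INTER_CUBIC)[...,::-1])
```

```text
5.1 [ 0.4534 -0.0438  0.0385] [[-0.0434  0.9991 -0.0001]
 [ 0.9991  0.0434 -0.0024]
 [-0.0024 -0.0002 -1.    ]] 0.04661336139393069 [-0.8203  0.3758 -2.0689]
```

View pics/w4.png

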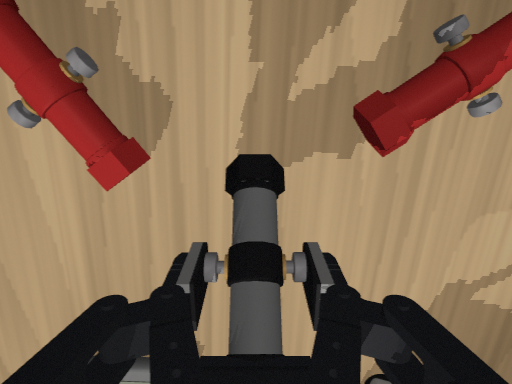

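View pics/s4c.png

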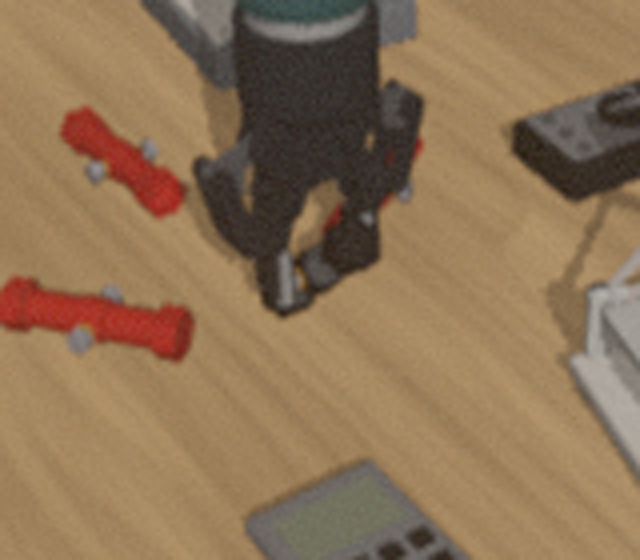

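The far end in the wrist view, at (255,172), which is the +y end, has sunk, so the +y end is heavy. I'll lean the body towards +y and refine the strip and toggle geometry from the first pictures.

Run:
```python
from h import *
c,im,d=load('scene0'); s,im2,d2=load('side0')
a=cv2.resize(im[150:185,165:205],(800,700),interpolation=cv2.INTER_CUBIC)[:600]
b=cv2.resize(im2[210:260,320:365],(540,600),interpolation=cv2.INTER_CUBIC)
a=cv2.resize(im[150:186,165:205],(600,540),interpolation=cv2.INTER_CUBIC)
cv2.imwrite('pics/st_a.png',a[...,::-1]);cv2.imwrite('pics/st_b.png',b[...,::-1])
# plane & edges: plate points
for cc,dd in((c,d),(s,d2)):
    P=cloud(cc,dd); m=(abs(P[...,2]-.057)<.006)&(P[...,0]>.48)&(P[...,0]<.85)&(P[...,1]<-.12)&(P[...,1]>-.42)&(dd>0)
    q=P[m]; print(len(q),q[:,2].mean(),np.median(q[:,2])); r=cv2.minAreaRect(q[:,:2].astype(np.float32)*1000); print(r, cv2.boxPoints(r))
    h=(P[...,2]>.2)&(P[...,2]<.26)&(P[...,0]>.5)&(P[...,0]<.66)&(P[...,1]<-.15)&(P[...,1]>-.35); q=P[h]; print('head',len(q),q.min(0),q.max(0),q.mean(0))
    t=(P[...,2]>.02)&(P[...,2]<.13)&(P[...,0]>.5)&(P[...,0]<.9)&(P[...,1]<.5)&(P[...,1]>.2); q=P[t]; print('supply',len(q),q.min(0),q.max(0))
```

```text
2272 0.056110375534455116 0.056035076749346116
((623.9732055664062, -257.7232666015625), (174.32066345214844, 195.25921630859375), 74.11680603027344) [[ 506.2171 -314.837 ]
 [ 694.0217 -368.275 ]
 [ 741.7292 -200.6096]
 [ 553.9247 -147.1716]]
head 294 [ 0.5845 -0.2714  0.211 ] [ 0.66   -0.234   0.2454] [ 0.6147 -0.2496  0.233 ]
supply 9046 [0.5387 0.2062 0.02  ] [0.7218 0.4227 0.1105]
4452 0.05744200652840437 0.05753380466571739
((620.4413452148438, -261.1940612792969), (178.74356079101562, 195.8153839111328), 73.8506088256836) [[ 501.539  -319.8069]
 [ 689.6275 -374.2715]
 [ 739.3438 -202.5812]
 [ 551.2552 -148.1166]]
head 533 [ 0.5779 -0.2791  0.2137] [ 0.66   -0.2378  0.2466] [ 0.6021 -0.2624  0.2342]
supply 3197 [0.5337 0.202  0.02  ] [0.7152 0.4245 0.1121]
```

View pics/st_a.png

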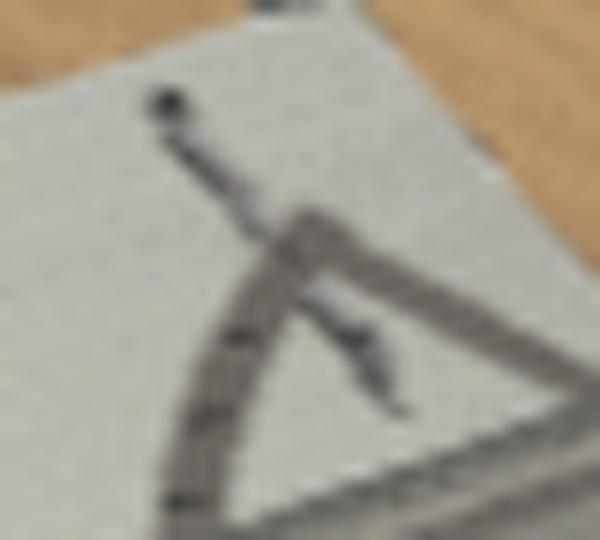

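View pics/st_b.png

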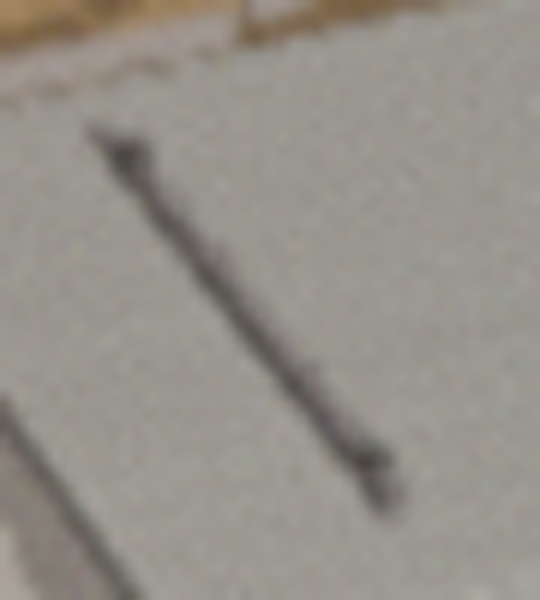

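Run:
```python
from h import *
c,im,d=load('scene0'); s,im2,d2=load('side0')
for cc,L in((c,[(176,158.7),(191.7,177.3),(175.8,156.8)]),(s,[(327.9,220.8),(352.5,252.5),(330.2,222.8),(351,248.5)])):
    for l in L: print(l,onz(cc,*l,.059))
print(tri([(c,176,157.5),(s,352,250.8)]),tri([(c,191.5,177),(s,328.5,221)]))
# supply panel: plane fit
for cc,dd in((c,d),(s,d2)):
    P=cloud(cc,dd); 
    m=(P[...,0]>.545)&(P[...,0]<.66)&(P[...,1]>.24)&(P[...,1]<.40)&(P[...,2]>.03)&(P[...,2]<.13)&(dd>0)
    q=P[m]
    for it in range(6):
        A=np.c_[q[:,:2],np.ones(len(q))]; k,*_=np.linalg.lstsq(A,q[:,2],rcond=None); e=abs(A@k-q[:,2]); 
        q=q[e<max(.003,np.percentile(e,85))] if it<5 else q
    g=k[:2]; print('panel',k,'slope deg',np.degrees(np.arctan(np.linalg.norm(g))),'heading',np.degrees(np.arctan2(g[1],g[0])),len(q))
```

```text
(176, 158.7) [ 0.5691 -0.2825  0.059 ]
(191.7, 177.3) [ 0.5949 -0.1874  0.059 ]
(175.8, 156.8) [ 0.5636 -0.29    0.059 ]
(327.9, 220.8) [ 0.5904 -0.1965  0.059 ]
(352.5, 252.5) [ 0.5612 -0.2968  0.059 ]
(330.2, 222.8) [ 0.5896 -0.2044  0.059 ]
(351, 248.5) [ 0.5671 -0.287   0.059 ]
[ 0.5645 -0.2906  0.0569] [ 0.5928 -0.1937  0.0555]
panel [ 0.5794 -0.0665 -0.2609] slope deg 30.249005503126014 heading -6.54920919861789 1993
panel [ 0.5818 -0.0654 -0.2595] slope deg 30.34676229202129 heading -6.411328208372959 1036
```

```bash
cat >> h.py <<'E'
OFF=0.0108
from scipy.spatial.transform import Slerp
def planA(tA,tR,n,off=OFF):
    _,p,Rc=pose(); A0=p-off*Rc.apply([0,0,1]); sl=Slerp([0,1],R.concatenate([Rc,tR])); rows=[]
    for k in range(1,n+1):
        Rt=sl(k/n); At=A0+(np.array(tA)-A0)*k/n; pt=At+off*Rt.apply([0,0,1])
        d=np.round(Rc.inv().apply(pt-p)*100,1); a=np.round(np.degrees((Rc.inv()*Rt).as_rotvec()),1)
        rows.append([*d,*a]); p=p+Rc.apply(d/100); Rc=Rc*R.from_rotvec(np.radians(a))
    print('max mm',max(np.linalg.norm(r[:3])*10 for r in rows),'max deg',max(np.linalg.norm(r[3:]) for r in rows))
    print(','.join('%g'%(x+0) for r in rows for x in r)); print('end A',p-off*Rc.apply([0,0,1]))
def st():
    s,p,Rc=pose(); z=Rc.apply([0,0,1]); print('t',s['clock'],'p',p,'A',p-OFF*z,'\nx',Rc.apply([1,0,0]),'y',Rc.apply([0,1,0]),'z',z,'\nq',s['qpos'],'w',s['width'],'F',s['contact_force']); return s,p,Rc
def lean(head_deg,lean_deg):
    h=np.radians(head_deg);l=np.radians(lean_deg); z=[np.sin(l)*np.cos(h),np.sin(l)*np.sin(h),-np.cos(l)]; y=[-np.sin(h),np.cos(h),0]
    return Rxyz(y,z)
E
python3 - <<'E'
from h import *
planA([.452,-.05,.15],lean(-87.5,45),12)
E
```

```text
max mm 9.219544457292887 max deg 3.8
-0.1,0,-0.8,0,-3.7,0,-0.2,0,-0.9,0,-3.8,0,-0.2,0,-0.8,0,-3.7,0,-0.3,-0.1,-0.8,0,-3.8,0,-0.4,0,-0.8,0,-3.7,0,-0.4,0,-0.8,0,-3.7,0,-0.4,0,-0.8,0,-3.8,0,-0.5,0,-0.7,0,-3.7,0,-0.5,0,-0.7,0,-3.7,0,-0.6,0,-0.7,0,-3.8,0,-0.6,-0.1,-0.6,0,-3.7,0,-0.7,0,-0.6,0,-3.8,0
end A [ 0.4518 -0.0503  0.15  ]
```

>>> servo_tool(deltas=[-0.1,0,-0.8,0,-3.7,0,-0.2,0,-0.9,0,-3.8,0,-0.2,0,-0.8,0,-3.7,0,-0.3,0,-0.8,0,-3.8,0,-0.4,0,-0.8,0,-3.7,0,-0.4,0,-0.8,0,-3.7,0,-0.4,0,-0.8,0,-3.8,0,-0.5,0,-0.7,0,-3.7,0,-0.5,0,-0.7,0,-3.7,0,-0.6,0,-0.7,0,-3.8,0,-0.6,0,-0.6,0,-3.7,0,-0.5,0,-0.5,0,-2.5,0,0,0,0,0,0,0])

```text
clock: 6.5
position: [0.4523, -0.0541, 0.1372]
ee_rot: [0.274, 0.64, 0.667, -0.267]
contact_force: [0.8, -0.2, -1.7]
width: 0.0466
```

Run:
```python
from h import *
s,p,Rc=st()
grab('wrist','w5')
c,im,d=grab('scene','c5'); u,v=proj(c,p).astype(int)
cv2.imwrite('pics/c5c.png',cv2.resize(im[max(0,v-70):v+70,max(0,u-80):u+80],(640,560),interpolation=cv2.INTER_CUBIC)[...,::-1])
```

```text
t 6.5 p [ 0.4523 -0.0541  0.1372] A [ 0.4521 -0.0465  0.1449] 
x [-0.0308  0.7074 -0.7062] y [ 0.9992  0.0384 -0.0051] z [ 0.0236 -0.7058 -0.708 ] 
q [ 0.2867  0.3528  1.9724 -0.8206  1.2068  0.7082] w 0.046570684338207005 F [ 0.8401 -0.1959 -1.7393]
```

View pics/c5c.png

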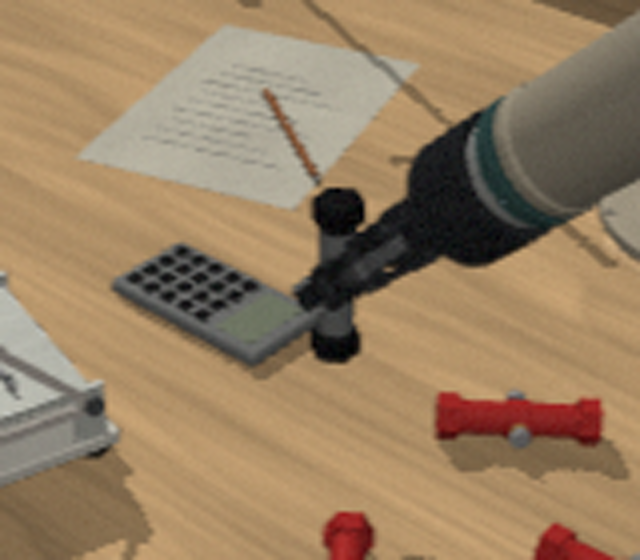

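View pics/w5.png

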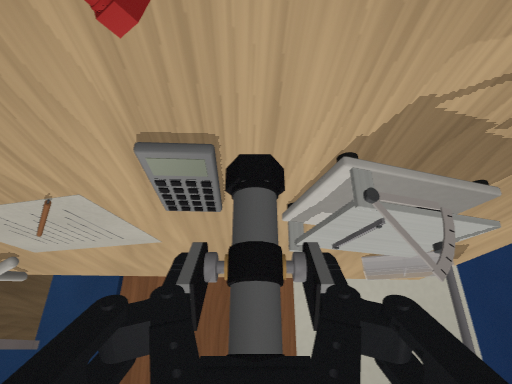

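The tube hangs upright from its buttons in both views. In this upside-down wrist picture the strip runs from (333,247) to (382,223). I'll use that as a third view.

Run:
```python
from h import *
c,im,d=load('w5')
cv2.imwrite('pics/w5c.png',cv2.resize(im[195:265,310:410],(800,560),interpolation=cv2.INTER_CUBIC)[...,::-1])
for l in [(333,247),(382,222)]: print(onz(c,*l,.059))
P=cloud(c,d); print(P[235,372],P[247,350])
planA([.475,-.20,.16],lean(-16.3,45),14)
```

```text
[ 0.5635 -0.298   0.059 ]
[ 0.5912 -0.2045  0.059 ]
[ 0.6002 -0.2559  0.0559] [ 0.5895 -0.3078  0.0557]
max mm 11.575836902790225 max deg 5.163332257370234
-0.9,0.2,0.7,-3.6,0,-3.6,-0.8,0.1,0.7,-3.6,0,-3.6,-0.9,0,0.7,-3.7,-0.1,-3.6,-0.8,-0.1,0.7,-3.6,0,-3.6,-0.8,-0.2,0.7,-3.6,0,-3.6,-0.9,-0.3,0.6,-3.6,0,-3.6,-0.7,-0.4,0.7,-3.7,0,-3.6,-0.8,-0.5,0.6,-3.6,0,-3.7,-0.7,-0.5,0.5,-3.6,-0.1,-3.6,-0.7,-0.6,0.6,-3.6,0,-3.6,-0.6,-0.7,0.4,-3.7,0,-3.6,-0.6,-0.8,0.5,-3.6,0,-3.6,-0.5,-0.9,0.3,-3.6,-0.1,-3.6,-0.5,-0.8,0.3,-3.6,0,-3.6
end A [ 0.475  -0.1995  0.1604]
```

View pics/w5c.png

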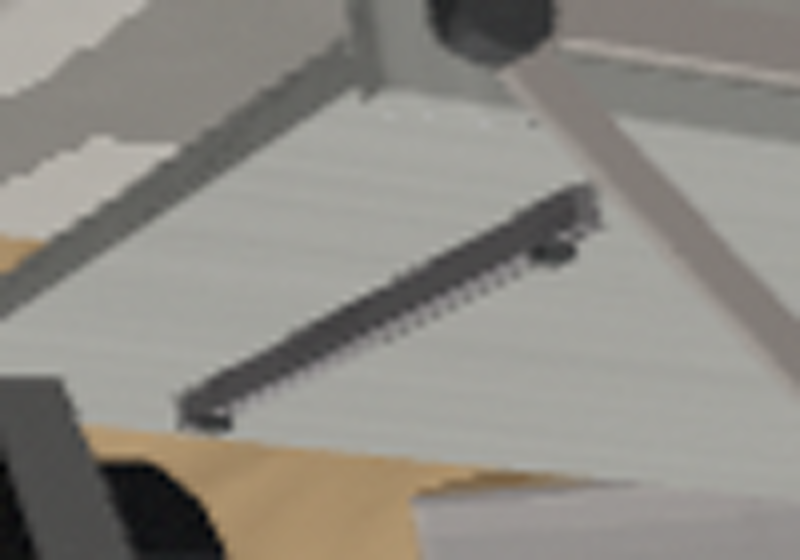

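Run:
```python
from h import *
c,im,d=load('w5')
a,b=[onz(c,*l,.056) for l in [(332.5,245.3),(383,218.3)]]; print(a,b,np.linalg.norm(b-a),np.degrees(np.arctan2(b[1]-a[1],b[0]-a[0]))-90)
print('mid face',(a+b)/2+.004*np.array([.96,-.28,0]))
a,b=[onz(c,*l,.062) for l in [(333,247.5),(383.5,222.8)]]; print(a,b,np.linalg.norm(b-a),(a+b)/2)
```

```text
[ 0.5637 -0.3003  0.056 ] [ 0.5916 -0.2015  0.056 ] 0.10273378985358356 -15.738094467829711
mid face [ 0.5815 -0.252   0.056 ]
[ 0.5611 -0.2903  0.062 ] [ 0.5901 -0.199   0.062 ] 0.09574562106200742 [ 0.5756 -0.2446  0.062 ]
```

>>> servo_tool(deltas=[-0.9,0.2,0.7,-3.6,0,-3.6,-0.8,0.1,0.7,-3.6,0,-3.6,-0.9,0,0.7,-3.7,0,-3.6,-0.8,-0.1,0.7,-3.6,0,-3.6,-0.8,-0.2,0.7,-3.6,0,-3.6,-0.9,-0.3,0.6,-3.6,0,-3.6,-0.7,-0.4,0.7,-3.7,0,-3.6,-0.8,-0.5,0.6,-3.6,0,-3.7,-0.7,-0.5,0.5,-3.6,0,-3.6,-0.7,-0.6,0.6,-3.6,0,-3.6,-0.6,-0.7,0.4,-3.7,0,-3.6,-0.6,-0.8,0.5,-3.6,0,-3.6,-0.5,-0.9,0.3,-3,0,-3,-0.3,-0.5,0.2,-2,0,-2,0,0,0,0,0,0])

```text
clock: 8.1
position: [0.4639, -0.1616, 0.1529]
ee_rot: [0.324, 0.251, 0.908, -0.084]
contact_force: [0.6, 0.0, -1.7]
width: 0.0468
```

Run:
```python
from h import *
s,p,Rc=st()
grab('wrist','w6')
```

```text
t 8.1 p [ 0.4639 -0.1616  0.1529] A [ 0.458  -0.1582  0.1613] 
x [-0.6637  0.4023 -0.6306] y [0.5106 0.8597 0.011 ] z [ 0.5466 -0.3147 -0.776 ] 
q [-0.4363 -0.0125  2.3314 -0.3665  0.1521 -1.1238] w 0.046769910884782294 F [ 0.5533  0.0362 -1.6923]
```

View pics/w6.png

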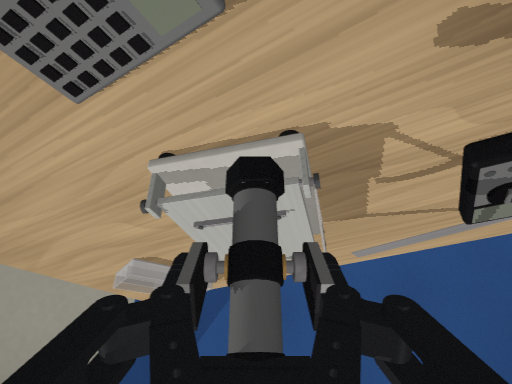

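Run:
```python
from h import *
planA([.512,-.226,.14],lean(-16,45),9)
```

```text
max mm 10.77032961426901 max deg 1.772004514666935
-0.6,-0.3,0.7,-1,-0.6,-1.3,-0.5,-0.4,0.8,-1.1,-0.7,-1.2,-0.5,-0.4,0.7,-1,-0.6,-1.3,-0.6,-0.4,0.8,-1.1,-0.7,-1.2,-0.5,-0.4,0.7,-1,-0.6,-1.3,-0.4,-0.4,0.8,-1.1,-0.7,-1.2,-0.5,-0.5,0.7,-1,-0.6,-1.3,-0.4,-0.5,0.7,-1.1,-0.7,-1.2,-0.5,-0.5,0.8,-1,-0.6,-1.3
end A [ 0.5125 -0.2259  0.1401]
```

>>> servo_tool(deltas=[-0.6,-0.3,0.7,-1,-0.6,-1.3,-0.5,-0.4,0.8,-1.1,-0.7,-1.2,-0.5,-0.4,0.7,-1,-0.6,-1.3,-0.6,-0.4,0.8,-1.1,-0.7,-1.2,-0.5,-0.4,0.7,-1,-0.6,-1.3,-0.4,-0.4,0.8,-1.1,-0.7,-1.2,-0.5,-0.5,0.7,-1,-0.6,-1.3,-0.4,-0.5,0.7,-1.1,-0.7,-1.2,-0.3,-0.3,0.5,-1,-0.6,-1.3,0,0,0,0,0,0])

```text
clock: 9.15
position: [0.4952, -0.1906, 0.1505]
ee_rot: [0.337, 0.172, 0.924, -0.059]
contact_force: [-0.5, 0.4, -2.0]
width: 0.0469
```

Run:
```python
from h import *
s,p,Rc=st()
planA([.512,-.226,.14],lean(-16,45),5)
```

```text
t 9.15 p [ 0.4952 -0.1906  0.1505] A [ 0.4887 -0.1882  0.1587] 
x [-0.7133  0.2774 -0.6436] y [0.3574 0.9339 0.0064] z [ 0.6029 -0.2254 -0.7653] 
q [-0.6117  0.0437  2.2969  0.9488  0.2002 -2.6961] w 0.0469261355734736 F [-0.4606  0.3882 -2.04  ]
max mm 10.44030650891055 max deg 1.4142135623730951
-0.3,-0.5,0.7,-0.6,-1,-0.8,-0.3,-0.6,0.8,-0.6,-1,-0.8,-0.3,-0.5,0.7,-0.6,-1,-0.7,-0.3,-0.6,0.7,-0.7,-0.9,-0.8,-0.2,-0.6,0.8,-0.6,-1,-0.8
end A [ 0.5122 -0.2264  0.1399]
```

Joint 6 is at its limit because the heading lies off the arm plane near a straight wrist. The tube is round about the vertical, so the tool heading is free. I'll back off to a heading of about -30°, in the arm plane, with less lean, then go on.

Run:
```python
from h import *
planA([.49,-.195,.165],lean(-30,28),6)
```

```text
max mm 2.23606797749979 max deg 2.5495097567963927
-0.1,-0.1,0,0.9,2,1.2,-0.1,-0.1,-0.1,0.9,2,1.2,0,-0.1,0,0.9,2,1.3,-0.1,-0.1,-0.1,0.9,2,1.2,-0.1,-0.2,0,0.9,2,1.2,-0.1,-0.1,-0.1,0.9,2,1.2
end A [ 0.4901 -0.1955  0.1653]
```

>>> servo_tool(deltas=[0,0,0,0.5,2,0.5,0,0,0,0.9,2,1.2,0,0,0,0.9,2,1.2])

```text
clock: 9.45
position: [0.4933, -0.187, 0.1482]
ee_rot: [0.296, 0.197, 0.933, -0.056]
contact_force: [-0.7, -0.3, -2.0]
width: 0.0467
```

Run:
```python
from h import *
s,p,Rc=st()
planA([.49,-.195,.165],lean(-30,30),5)
```

```text
t 9.45 p [ 0.4933 -0.187   0.1482] A [ 0.4876 -0.1846  0.157 ] 
x [-0.7468  0.3341 -0.575 ] y [0.4009 0.9161 0.0116] z [ 0.5307 -0.2219 -0.818 ] 
q [-0.56    0.0469  2.2308  0.3549  0.2736 -2.028 ] w 0.046746915199667956 F [-0.6697 -0.2828 -2.0435]
max mm 3.0000000000000004 max deg 1.6881943016134133
-0.2,-0.2,-0.1,0.8,1,1,-0.2,-0.2,0,0.8,1,1,-0.1,-0.1,-0.1,0.8,1,1,-0.2,-0.2,0,0.8,1.1,1,-0.2,-0.2,-0.1,0.8,1,1
end A [ 0.49   -0.195   0.1649]
```

Run:
```python
from h import *
planA([.521,-.207,.145],lean(-31,38),8)
```

```text
max mm 5.8309518948453 max deg 1.0677078252031311
-0.3,-0.1,0.4,0.6,-0.4,0.7,-0.3,-0.1,0.4,0.6,-0.3,0.7,-0.4,-0.1,0.4,0.6,-0.4,0.7,-0.3,-0.1,0.4,0.7,-0.4,0.7,-0.3,0,0.5,0.6,-0.3,0.7,-0.3,-0.1,0.4,0.6,-0.4,0.6,-0.3,0,0.4,0.6,-0.4,0.7,-0.4,-0.1,0.4,0.6,-0.3,0.7
end A [ 0.5211 -0.2072  0.1455]
```

>>> servo_tool(deltas=[-0.3,-0.1,0.4,0.8,0,0.9,-0.3,-0.1,0.5,0.8,0,0.9,-0.4,-0.1,0.5,0.8,-0.3,0.9,-0.3,-0.1,0.5,0.8,-0.5,0.8,-0.3,0,0.5,0.7,-0.5,0.8,-0.3,-0.1,0.5,0.6,-0.5,0.6,-0.3,0,0.5,0.6,-0.5,0.7,-0.3,-0.1,0.3,0.6,-0.5,0.7])

```text
clock: 10.25
position: [0.5258, -0.2085, 0.1313]
ee_rot: [0.309, 0.261, 0.91, -0.094]
contact_force: [-0.0, -0.4, -1.9]
width: 0.047
```

Run:
```python
from h import *
s,p,Rc=st()
planA([.555,-.2265,.143],lean(-31,44),6)
```

```text
t 10.25 p [ 0.5258 -0.2085  0.1313] A [ 0.5203 -0.2049  0.1399] 
x [-0.6732  0.4167 -0.6108] y [ 0.5325  0.8464 -0.0095] z [ 0.5131 -0.3316 -0.7917] 
q [-0.4526  0.1401  2.216  -0.513   0.151  -0.9821] w 0.047013874305050884 F [-0.0304 -0.4149 -1.9115]
max mm 7.211102550927979 max deg 1.1224972160321824
-0.6,0,0.4,-0.2,-1.1,-0.1,-0.6,0,0.4,-0.2,-1,-0.1,-0.6,0,0.4,-0.2,-1.1,-0.1,-0.5,0,0.4,-0.2,-1,-0.1,-0.6,0,0.4,-0.2,-1.1,0,-0.5,0,0.4,-0.2,-1.1,-0.1
end A [ 0.5547 -0.2264  0.1427]
```

>>> servo_tool(deltas=[-0.6,0,0.5,-0.2,-1,0,-0.6,0,0.5,-0.2,-1,0,-0.5,0,0.5,-0.2,-1,0,-0.4,0,0.5,-0.2,-1,0,-0.3,0,0.3,0,-1,0,0,0,0,0,0,0])

```text
clock: 10.85
position: [0.5579, -0.2168, 0.1376]
ee_rot: [0.34, 0.261, 0.898, -0.103]
contact_force: [0.3, 0.2, -1.6]
width: 0.0467
```

Run:
```python
from h import *
s,p,Rc=st()
grab('wrist','w7')
c,im,d=grab('scene','c7'); u,v=proj(c,p).astype(int);print(u,v)
cv2.imwrite('pics/c7c.png',cv2.resize(im[max(0,v-70):v+70,max(0,u-80):u+80],(640,560),interpolation=cv2.INTER_CUBIC)[...,::-1])
```

```text
t 10.85 p [ 0.5579 -0.2168  0.1376] A [ 0.5519 -0.2129  0.1456] 
x [-0.6327  0.3986 -0.664 ] y [ 0.538   0.8429 -0.0066] z [ 0.557  -0.3614 -0.7477] 
q [-0.4266  0.1779  2.2022 -1.1787  0.1069 -0.2924] w 0.04668823241515359 F [ 0.2588  0.1688 -1.5796]
191 141
```

View pics/c7c.png

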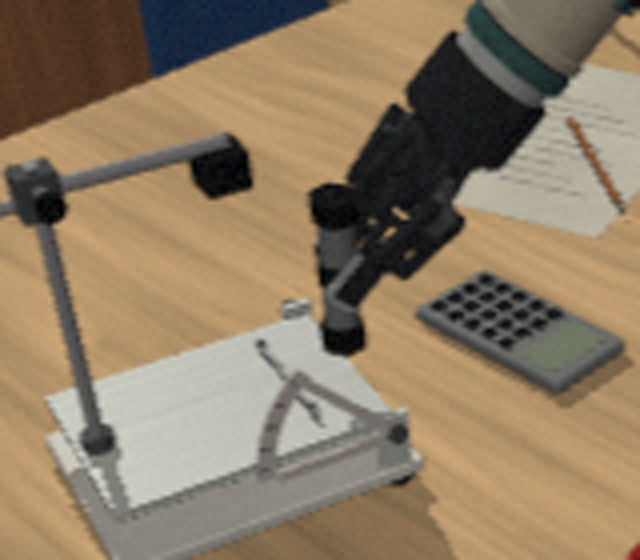

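View pics/w7.png

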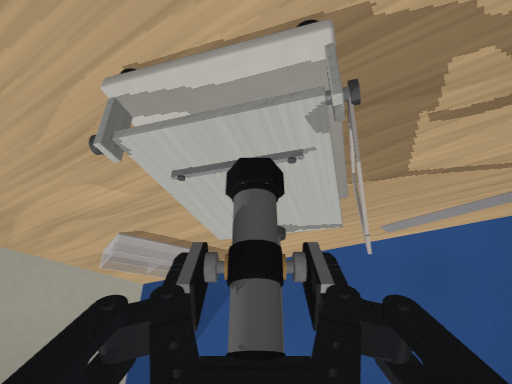

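Joints 4 and 5 are near their ends. I'll fit the arm's simple geometry from the recorded poses, which is linear in the lengths, to choose a feasible lean and heading.

```bash
cat > kin.py <<'E'
from h import *
D=[([1.07897,.27643,1.50581,0,1.36068,-.12101],[.20821,.53558,.23066],[0,0,-1]),
([-.3055,.1184,1.8051,.0007,1.2157,-.3229],[.4497,-.0688,.1954],[.0024,-.0001,-1]),
([-.243,.2381,1.9899,.0069,.9168,-.2881],[.448,-.0375,.0792],[-.0018,.0061,-1]),
([.2867,.3528,1.9724,-.8206,1.2068,.7082],[.4523,-.0541,.1372],[.0236,-.7058,-.708]),
([-.4363,-.0125,2.3314,-.3665,.1521,-1.1238],[.4639,-.1616,.1529],[.5466,-.3147,-.776]),
([-.6117,.0437,2.2969,.9488,.2002,-2.6961],[.4952,-.1906,.1505],[.6029,-.2254,-.7653]),
([-.56,.0469,2.2308,.3549,.2736,-2.028],[.4933,-.187,.1482],[.5307,-.2219,-.818]),
([-.4526,.1401,2.216,-.513,.151,-.9821],[.5258,-.2085,.1313],[.5131,-.3316,-.7917]),
([-.4266,.1779,2.2022,-1.1787,.1069,-.2924],[.5579,-.2168,.1376],[.557,-.3614,-.7477])]
Rz=lambda q:np.array([[np.cos(q),-np.sin(q),0],[np.sin(q),np.cos(q),0],[0,0,1]])
u=lambda f:np.array([np.sin(f),0,np.cos(f)]); w=lambda f:np.array([np.cos(f),0,-np.sin(f)])
def cols(q,z): # h,l,r0,a,b,e,t
    Q=Rz(q[0]); f=q[1]+q[2]
    return np.column_stack([[0,0,1],Q[:,1],Q[:,0],Q@u(q[1]),Q@u(f),Q@w(f),z])
A=np.vstack([cols(q,np.array(z)) for q,p,z in D]);b=np.concatenate([p for q,p,z in D])
L,*_=np.linalg.lstsq(A,b,rcond=None); 
from scipy.optimize import least_squares
def ik(p,Rt,q0=(-.43,.2,2.2)):
    p=np.array(p);z=Rt.apply([0,0,1])
    s=least_squares(lambda q:cols(q,z)@L-p,q0); q=s.x; f=q[1]+q[2]
    # in forearm frame: forearm dir u, down-bend dir w, lateral Qy
    Q=Rz(q[0]); zz=np.array([z@(Q@u(f)),z@(Q@w(f)),z@Q[:,1]])
    q5=np.arccos(np.clip(zz[0],-1,1)); q4=np.arctan2(zz[2],zz[1])
    F=np.column_stack([Q@u(f),Q@w(f),Q[:,1]])
    return q,q4,q5,np.abs(s.fun).max(),zz
if __name__=='__main__':
    print('h,l,r0,a,b,e,t',L,'res',np.abs(A@L-b).max())
    for q,p,z in D[3:]:
        zz=np.array(z); y=np.cross(zz,[.3,.5,.1]); print(q[:5],ik(p,Rxyz(y,z),q[:3])[:3])
E
python3 kin.py
```

```text
h,l,r0,a,b,e,t [0.1366 0.0694 0.0001 0.6292 0.4207 0.06   0.3643] res 0.00020512350290191605
[0.2867, 0.3528, 1.9724, -0.8206, 1.2068] (array([0.2865, 0.3529, 1.9725]), np.float64(-0.8207601442530016), np.float64(1.2066988597640598))
[-0.4363, -0.0125, 2.3314, -0.3665, 0.1521] (array([-0.4364, -0.0126,  2.3314]), np.float64(-0.36555320271959896), np.float64(0.1520624072935737))
[-0.6117, 0.0437, 2.2969, 0.9488, 0.2002] (array([-0.6115,  0.0436,  2.297 ]), np.float64(0.9484006566325671), np.float64(0.20021593891843253))
[-0.56, 0.0469, 2.2308, 0.3549, 0.2736] (array([-0.56  ,  0.0469,  2.2309]), np.float64(0.35486572205690187), np.float64(0.2735466387869319))
[-0.4526, 0.1401, 2.216, -0.513, 0.151] (array([-0.4527,  0.1401,  2.216 ]), np.float64(-0.5126204683126998), np.float64(0.15094620237420245))
[-0.4266, 0.1779, 2.2022, -1.1787, 0.1069] (array([-0.4266,  0.1778,  2.2021]), np.float64(-1.17765688169115), np.float64(0.1068977471632198))
```

```bash
cat >> kin.py <<'E'
def full(p,Rt,q0=(-.43,.2,2.2)):
    q,q4,q5,r,zz=ik(p,Rt,q0); Q=Rz(q[0]); f=q[1]+q[2]
    w5=-(Q@u(f))*np.sin(q5)+np.cos(q5)*(Q@w(f)*np.cos(q4)+Q[:,1]*np.sin(q4))
    z=Rt.apply([0,0,1]); y=Rt.apply([0,1,0]); y0=-w5; q6=np.arctan2(np.dot(np.cross(y0,y),z),y0@y)
    return np.array([*q,q4,q5,q6]),r
if __name__=='__main__':
    _,p,Rc=pose(); print('now',full(p,Rc))
    for zA in (.122,.111):
      for ln in (38,41,44,47,50):
        for hd in (-40,-35,-30,-25,-20,-15):
          Rt=lean(hd,ln); q,r=full(np.array([.599,-.2515,zA])+OFF*Rt.apply([0,0,1]),Rt); print(zA,ln,hd,q,'%.4f'%r)
E
python3 kin.py | sed -n '8,$p'
```

```text
now (array([-0.4271,  0.1776,  2.2024, -1.1785,  0.1073, -0.2968]), np.float64(3.0531133177191805e-16))
0.122 38 -40 [-0.4087  0.2955  2.0531 -0.8727  0.2315 -0.4809] 0.0000
0.122 38 -35 [-0.451   0.2869  2.0676 -0.6495  0.1628 -0.8013] 0.0000
0.122 38 -30 [-0.4948  0.2812  2.0773 -0.1469  0.1214 -1.4022] 0.0000
0.122 38 -25 [-0.5392  0.2784  2.0821  0.4849  0.136  -2.133 ] 0.0000
0.122 38 -20 [-0.583   0.2785  2.0818  0.8333  0.1941 -2.5803] 0.0000
0.122 38 -15 [-0.6254  0.2817  2.0765  0.9751  0.2677 -2.8203] 0.0000
0.122 41 -40 [-0.3991  0.2992  2.0937 -1.2962  0.2022 -0.0515] 0.0000
0.122 41 -35 [-0.4456  0.2901  2.1097 -1.2755  0.1131 -0.1719] 0.0000
0.122 41 -30 [-0.4938  0.2839  2.1204 -0.7288  0.0293 -0.8198] 0.0000
0.122 41 -25 [-0.5427  0.2809  2.1257  1.2624  0.0732 -2.9129] 0.0000
0.122 41 -20 [-0.5911  0.2811  2.1254  1.3593  0.1615 -3.1116] 0.0000
0.122 41 -15 [-0.6377  0.2845  2.1195  1.3425  0.2498  3.0875] 0.0000
0.122 44 -40 [-0.3894  0.3066  2.1337 -1.7651  0.2168  0.4243] 0.0000
0.122 44 -35 [-0.44    0.2971  2.1512 -2.0855  0.1361  0.6421] 0.0000
0.122 44 -30 [-0
[... 2503 characters left out ...]

0.111 47 -30 [-0.4918  0.3235  2.2177 -3.0352  0.2209  1.4887] 0.0000
0.111 47 -25 [-0.5501  0.3204  2.2241  2.7771  0.235   1.8484] 0.0000
0.111 47 -20 [-0.6076  0.3206  2.2238  2.3927  0.2782  2.1218] 0.0000
0.111 47 -15 [-0.6627  0.3241  2.2166  2.1074  0.3385  2.2975] 0.0000
0.111 50 -40 [-0.3699  0.3564  2.2233 -2.403   0.3756  1.0836] 0.0000
0.111 50 -35 [-0.4288  0.3471  2.2444 -2.7164  0.3428  1.2854] 0.0000
0.111 50 -30 [-0.4907  0.3409  2.2586 -3.0641  0.3312  1.5186] 0.0000
0.111 50 -25 [-0.5538  0.3378  2.2656  2.8711  0.3426  1.7505] 0.0000
0.111 50 -20 [-0.616   0.338   2.2652  2.5561  0.3744  1.9497] 0.0000
0.111 50 -15 [-0.6754  0.3414  2.2574  2.2882  0.4209  2.1038] 0.0000
```

A lean of 38° at a heading of about -37° is feasible in this arm branch. Over the strip that leaves little room under the head, so I'll bring the tube in low around the strip's free (-y) end and slide it sideways to the spot. Checking the waypoints.

```bash
cat >> h.py <<'E'
SM=np.array([.580,-.246,0]); XS=np.array([.961,-.276,0]); YS=np.array([.276,.961,0])
def S(x,y,z): return SM+x*XS+y*YS+np.array([0,0,z])
def toS(P): P=np.array(P)-SM; return np.array([P@XS,P@YS,P[2]])
E
python3 - <<'E'
from kin import *
for x,y,z in((-.03,-.074,.14),(.018,-.076,.13),(.018,-.076,.113),(.018,-.04,.113),(.018,0,.113)):
  for hd,ln in((-44,38),(-40,38),(-37,38),(-33,38)):
    Rt=lean(hd,ln); q,r=full(S(x,y,z)+OFF*Rt.apply([0,0,1]),Rt); print(x,y,z,hd,q)
planA(S(-.03,-.03,.145),lean(-38,36),6)
E
```

```text
-0.03 -0.074 0.14 -44 [-0.5704  0.2167  2.111  -0.6518  0.2005 -0.7723]
-0.03 -0.074 0.14 -40 [-0.6082  0.2105  2.1202 -0.3557  0.1594 -1.1483]
-0.03 -0.074 0.14 -37 [-0.6371  0.2073  2.1251 -0.0366  0.1461 -1.5278]
-0.03 -0.074 0.14 -33 [-0.6759  0.2047  2.129   0.3974  0.1594 -2.0425]
0.018 -0.076 0.13 -44 [-0.544   0.2923  2.0279 -0.6833  0.2183 -0.7216]
0.018 -0.076 0.13 -40 [-0.5775  0.2864  2.0379 -0.4419  0.1741 -1.0395]
0.018 -0.076 0.13 -37 [-0.6032  0.2831  2.0433 -0.171   0.1546 -1.3682]
0.018 -0.076 0.13 -33 [-0.6377  0.2804  2.0479  0.2476  0.1557 -1.8642]
0.018 -0.076 0.113 -44 [-0.544   0.3184  2.0483 -0.8407  0.1846 -0.561 ]
0.018 -0.076 0.113 -40 [-0.5775  0.3127  2.0584 -0.5918  0.1332 -0.8879]
0.018 -0.076 0.113 -37 [-0.6032  0.3096  2.064  -0.2446  0.1084 -1.294 ]
0.018 -0.076 0.113 -33 [-0.6377  0.307   2.0686  0.3521  0.1104 -1.9697]
0.018 -0.04 0.113 -44 [-0.4655  0.3154  2.0536 -0.9574  0.2262 -0.3845]
0.018 -0.04 0.113 -40 [-0.4987  0.3084  2.0661 -0.8259  0.1667 -0.594 ]
0.018 -0.04 0.113 -37 [-0.5244  0.3042  2.0734 -0.6229  0.1281 -0.856 ]
0.018 -0.04 0.113 -33 [-0.5593  0.3002  2.0805 -0.1049  0.0982 -1.4533]
0.018 0 0.113 -44 [-0.3767  0.316   2.0526 -1.0242  0.2784 -0.25  ]
0.018 0 0.113 -40 [-0.4091  0.3076  2.0676 -0.9654  0.2151 -0.3861]
0.018 0 0.113 -37 [-0.4344  0.3023  2.0769 -0.8702  0.1698 -0.5402]
0.018 0 0.113 -33 [-0.4691  0.2967  2.0867 -0.5934  0.1177 -0.8963]
max mm 9.9498743710662 max deg 1.4142135623730951
-0.2,-0.8,0.2,0.5,0.9,0.8,-0.3,-0.9,0.3,0.5,1,0.8,-0.3,-0.8,0.3,0.5,0.9,0.8,-0.2,-0.8,0.2,0.5,0.9,0.7,-0.3,-0.8,0.3,0.6,1,0.8,-0.3,-0.8,0.2,0.5,0.9,0.8
end A [ 0.5426 -0.2659  0.145 ]
```

>>> servo_tool(deltas=[0,0,0,0,1.2,0,-0.2,-0.4,0.2,0.2,1.2,0.3,-0.3,-0.8,0.3,0.5,1.2,0.8,-0.3,-0.9,0.3,0.6,1,0.9,-0.3,-0.9,0.3,0.6,0.8,0.9,-0.3,-0.9,0.3,0.6,0.5,0.9,-0.3,-0.9,0.2,0.6,0.3,0.9,-0.3,-0.6,0.2,0.6,0,0.9])

```text
clock: 11.75
position: [0.544, -0.2785, 0.1354]
ee_rot: [0.284, 0.308, 0.901, -0.112]
contact_force: [-0.1, 0.1, -2.8]
width: 0.0464
```

Run:
```python
from h import *
s,p,Rc=st(); z=Rc.apply([0,0,1]); print(toS(p-OFF*z),'head',np.degrees(np.arctan2(z[1],z[0])),'lean',np.degrees(np.arccos(-z[2])))
planA(S(-.03,-.076,.14),lean(-41,38),5)
```

```text
t 11.75 p [ 0.544  -0.2785  0.1354] A [ 0.5392 -0.2745  0.1442] 
x [-0.6489  0.4909 -0.5813] y [ 0.6182  0.7855 -0.0267] z [ 0.4436 -0.3767 -0.8132] 
q [-0.525   0.1982  2.09   -0.4136  0.261  -1.0695] w 0.046428955626166696 F [-0.1454  0.0911 -2.7543]
[-0.0314 -0.0386  0.1442] head -40.3412476800482 lean 35.58826849037344
max mm 7.874007874011811 max deg 0.8660254037844386
-0.2,-0.7,0.3,0.1,-0.5,0.6,-0.2,-0.7,0.2,0.1,-0.5,0.7,-0.2,-0.6,0.3,0.1,-0.4,0.6,-0.2,-0.7,0.3,0.1,-0.5,0.6,-0.3,-0.7,0.2,0,-0.5,0.7
end A [ 0.5302 -0.311   0.1406]
```

>>> servo_tool(deltas=[-0.2,-0.7,0.3,0.1,-0.5,0.6,-0.2,-0.7,0.2,0.1,-0.5,0.7,-0.2,-0.6,0.3,0.1,-0.4,0.6,-0.2,-0.6,0.3,0.1,-0.5,0.6,-0.2,-0.3,0.2,0,-0.5,0.7,0,0,0,0,0,0])

```text
clock: 12.35
position: [0.5359, -0.3141, 0.13]
ee_rot: [0.306, 0.333, 0.885, -0.114]
contact_force: [-0.7, 0.2, -2.2]
width: 0.0466
```

```bash
cat >> h.py <<'E'
def sts():
    s,p,Rc=st(); z=Rc.apply([0,0,1]); print('S',toS(p-OFF*z),'head',np.degrees(np.arctan2(z[1],z[0])),'lean',np.degrees(np.arccos(-z[2])))
E
python3 - <<'E'
from h import *
sts()
planA(S(.018,-.076,.12),lean(-41,38),7)
E
```

```text
t 12.35 p [ 0.5359 -0.3141  0.13  ] A [ 0.5308 -0.3097  0.1385] 
x [-0.5913  0.5193 -0.6171] y [0.659  0.7521 0.0015] z [ 0.4649 -0.4058 -0.7869] 
q [-0.5992  0.2149  2.1207 -0.47    0.1617 -1.0103] w 0.04655215516231137 F [-0.7383  0.2443 -2.1604]
S [-0.0297 -0.0748  0.1385] head -41.11455163363394 lean 38.10313396485855
max mm 7.4833147735478835 max deg 0.14142135623730953
-0.3,0.3,0.6,0,0,0,-0.4,0.2,0.6,0,0,-0.1,-0.3,0.3,0.6,0,0,0,-0.3,0.3,0.6,0,0.1,0,-0.3,0.3,0.6,-0.1,0,-0.1,-0.4,0.2,0.6,0,0,0,-0.3,0.3,0.6,0,0,0
end A [ 0.5765 -0.3244  0.1197]
```

>>> servo_tool(deltas=[-0.3,0.3,0.6,0,0,0,-0.4,0.2,0.6,0,0,0,-0.3,0.3,0.6,0,0,0,-0.3,0.3,0.6,0,0,0,-0.3,0.3,0.6,0,0,0,-0.4,0.2,0.6,0,0,0,-0.2,0.2,0.3,0,0,0,0,0,0,0,0,0])

```text
clock: 13.15
position: [0.5824, -0.3285, 0.112]
ee_rot: [0.306, 0.332, 0.885, -0.114]
contact_force: [-1.3, -0.3, -3.1]
width: 0.0466
```

Run:
```python
from h import *
sts()
c,im,d=grab('wrist','w8')
s,p,Rc=pose()
for n in('scene','side'):
    c,im,d=grab(n,n+'8'); u,v=proj(c,p).astype(int)
    cv2.imwrite(f'pics/{n}8c.png',cv2.resize(im[max(0,v-80):v+60,max(0,u-80):u+80],(640,560),interpolation=cv2.INTER_CUBIC)[...,::-1])
```

```text
t 13.15 p [ 0.5824 -0.3285  0.112 ] A [ 0.5774 -0.3241  0.1205] 
x [-0.5914  0.5181 -0.6179] y [0.6578 0.7532 0.0019] z [ 0.4664 -0.4053 -0.7863] 
q [-0.5677  0.3034  2.0477 -0.6147  0.1584 -0.8424] w 0.04664143124709508 F [-1.2958 -0.3442 -3.0604]
S [ 0.019  -0.0758  0.1205] head -40.99341806442337 lean 38.16263201397605
```

View pics/w8.png

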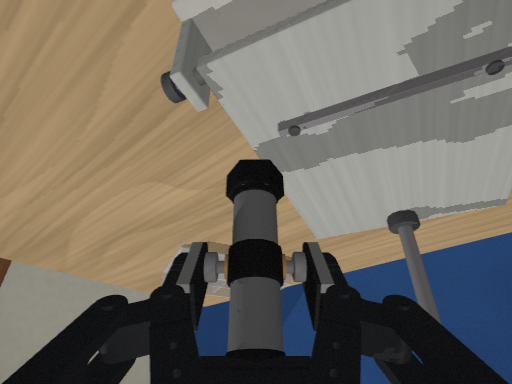

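View pics/scene8c.png

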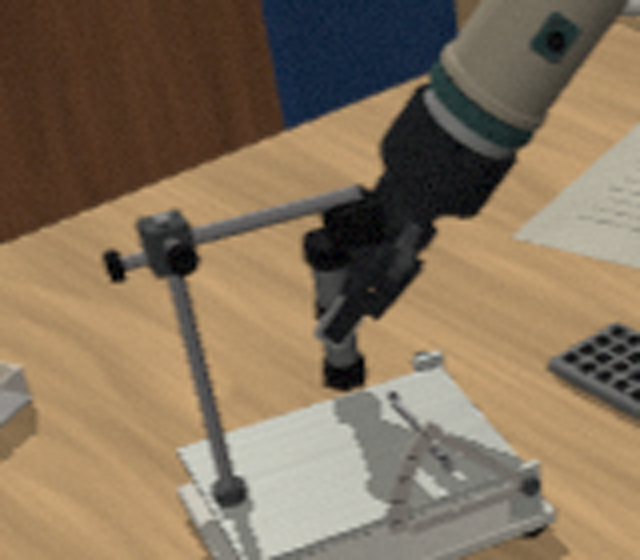

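View pics/side8c.png

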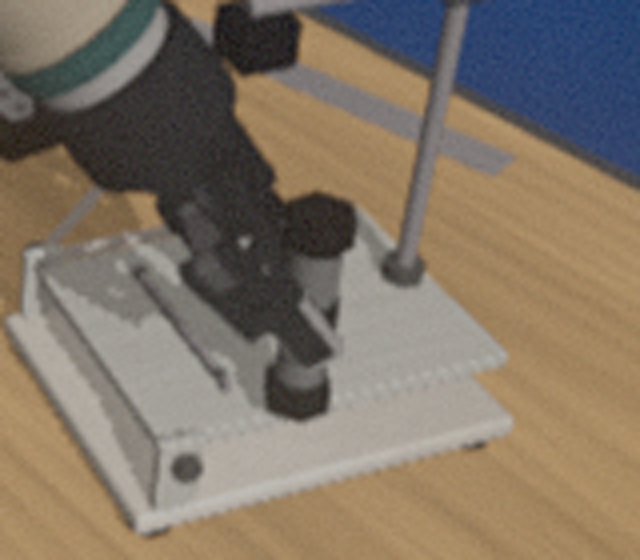

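The tube hangs at (255,180), beyond the strip's free end at (283,128), with the head and rod clear. I'll refine the strip line from this near view.

Run:
```python
from h import *
c,im,d=load('w8')
cv2.imwrite('pics/w8c.png',cv2.resize(im[30:150,262:512],(800,384),interpolation=cv2.INTER_CUBIC)[...,::-1])
P=cloud(c,d)
for uv in((300,110),(420,60),(350,150),(450,120)): print(uv,P[uv[1],uv[0]])
```

```text
(300, 110) [ 0.5612 -0.2817  0.0565]
(420, 60) [ 0.5709 -0.2291  0.0569]
(350, 150) [ 0.6044 -0.2774  0.0561]
(450, 120) [ 0.6173 -0.2289  0.0554]
```

View pics/w8c.png

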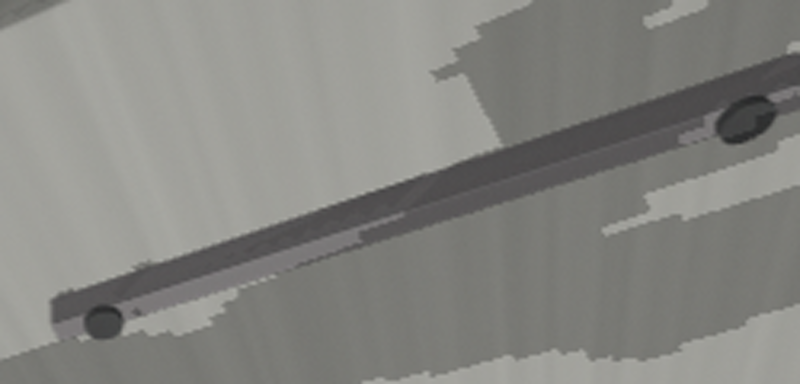

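Run:
```python
from h import *
c,im,d=load('w8')
a,b=onz(c,277.6,122.8,.056),onz(c,512,46.6,.056); v=(b-a)/np.linalg.norm(b-a); print('robot foot',a,b,np.degrees(np.arctan2(v[1],v[0]))-90)
n=np.array([v[1],-v[0],0]); 
e,f=onz(c,283.9,136.3,.062),onz(c,477.6,76.3,.062); print('far top',e,f,'thick',(e-a)@n,(f-a)@n)
s1,s2=onz(c,293.9,130.6,.063),onz(c,494.8,66.9,.063); print('screws',s1,s2,np.linalg.norm(s1-s2),'mid',(s1+s2)/2, 'end->screw',(s1-a)@v)
m=(s1+s2)/2+.002*n; print('stop_mid est',m,'end-based',a+.05*v+.004*n)
```

```text
robot foot [ 0.5611 -0.2952  0.056 ] [ 0.5895 -0.1996  0.056 ] -16.547922041534548
far top [ 0.5658 -0.2951  0.062 ] [ 0.5897 -0.2137  0.062 ] thick 0.004452867705413689 0.004154781405318754
screws [ 0.5649 -0.2884  0.063 ] [ 0.5881 -0.2077  0.063 ] 0.08396239619753187 mid [ 0.5765 -0.2481  0.063 ] end->screw 0.007606102440979629
stop_mid est [ 0.5784 -0.2487  0.063 ] end-based [ 0.5792 -0.2485  0.056 ]
```

```bash
sed -i 's/^SM=.*/SM=np.array([.579,-.2485,0]); a_=np.radians(-16.5); XS=np.array([np.cos(a_),np.sin(a_),0]); YS=np.array([-np.sin(a_),np.cos(a_),0])/' h.py
python3 - <<'E'
from kin import *
sts()
for y in(-.076,-.04,0,):
  for hd,ln in((-43,38),(-41,38),(-41,39),(-39,38)):
    Rt=lean(hd,ln); q,r=full(S(.019,y,.114)+OFF*Rt.apply([0,0,1]),Rt); print(y,hd,ln,q)
planA(S(.020,-.045,.1145),lean(-41,38),7)
E
```

```text
t 13.3 p [ 0.5815 -0.3282  0.1121] A [ 0.5765 -0.3239  0.1206] 
x [-0.5914  0.5186 -0.6175] y [0.6582 0.7528 0.0018] z [ 0.4658 -0.4054 -0.7865] 
q [-0.5681  0.3022  2.049  -0.6143  0.1588 -0.8427] w 0.04654802651215047 F [ 0.1562 -0.4763 -3.2846]
S [ 0.019  -0.073   0.1206] head -41.03452029417745 lean 38.13604369974923
-0.076 -43 38 [-0.5583  0.3158  2.049  -0.7695  0.1698 -0.6564]
-0.076 -41 38 [-0.5751  0.313   2.054  -0.6412  0.1446 -0.8236]
-0.076 -41 39 [-0.5736  0.3137  2.0681 -0.8172  0.1225 -0.6467]
-0.076 -39 38 [-0.5921  0.3106  2.0582 -0.4559  0.124  -1.048 ]
-0.04 -43 38 [-0.4798  0.3126  2.0548 -0.9143  0.2094 -0.4519]
-0.04 -41 38 [-0.4964  0.3091  2.0609 -0.8453  0.1799 -0.5599]
-0.04 -41 39 [-0.494   0.31    2.0748 -1.008   0.1643 -0.3957]
-0.04 -39 38 [-0.5133  0.306   2.0663 -0.7412  0.1525 -0.703 ]
0 -43 38 [-0.3908  0.3129  2.0542 -0.9996  0.2605 -0.2988]
0 -41 38 [-0.407   0.3087  2.0616 -0.9678  0.229  -0.3693]
0 -41 39 [-0.4037  0.3098  2.075  -1.1011  0.2183 -0.2339]
0 -39 38 [-0.4236  0.3049  2.0682 -0.9185  0.1983 -0.4576]
max mm 4.47213595499958 max deg 0.1
0.2,0.4,0,0,0,0,0.2,0.3,-0.1,0,0,-0.1,0.1,0.4,0,0,0.1,0,0.2,0.4,0,0,0,0,0.2,0.3,0,0,0,0,0.1,0.4,-0.1,0,0,-0.1,0.2,0.4,0,0,0,0
end A [ 0.5855 -0.2972  0.1148]
```

>>> servo_tool(deltas=[0.2,0.4,0.1,0,0,0,0.2,0.3,0,0,0,0,0.1,0.4,0,0,0,0,0.2,0.4,0,0,0,0,0.2,0.4,0,0,0,0,0.1,0.4,0,0,0,0,0,0,0,0,0,0])

```text
clock: 14.0
position: [0.5893, -0.305, 0.1061]
ee_rot: [0.307, 0.333, 0.884, -0.114]
contact_force: [0.1, -0.3, -2.6]
width: 0.0471
```

Run:
```python
from h import *
sts()
planA(S(.020,0,.1145),lean(-41,38),9)
```

```text
t 14.0 p [ 0.5893 -0.305   0.1061] A [ 0.5842 -0.3006  0.1146] 
x [-0.5899  0.5195 -0.6182] y [0.6594 0.7518 0.0025] z [ 0.466  -0.4062 -0.786 ] 
q [-0.5136  0.3098  2.0599 -0.8291  0.1701 -0.5843] w 0.04707590278010307 F [ 0.1411 -0.3134 -2.5624]
S [ 0.0198 -0.0484  0.1146] head -41.07757647481681 lean 38.18389110196556
max mm 5.744562646538029 max deg 0.14142135623730953
0.2,0.5,-0.1,0,0,0,0.2,0.5,-0.2,0,0,-0.1,0.1,0.5,-0.1,0,0.1,0,0.2,0.5,-0.1,0,0,0,0.2,0.4,-0.2,0,0,-0.1,0.2,0.5,-0.1,0,0,0,0.1,0.5,-0.2,0,0,0,0.2,0.5,-0.1,0,0.1,-0.1,0.2,0.5,-0.1,0,0,0
end A [ 0.5982 -0.2543  0.1143]
```

>>> servo_tool(deltas=[0.2,0.5,-0.1,0,0,0,0.2,0.5,-0.2,0,0,0,0.1,0.5,-0.1,0,0,0,0.2,0.5,-0.1,0,0,0,0.1,0.3,-0.1,0,0,0,0,0,0,0,0,0])

```text
clock: 14.6
position: [0.5964, -0.2806, 0.1071]
ee_rot: [0.307, 0.334, 0.884, -0.114]
contact_force: [-0.3, -0.3, -1.3]
width: 0.0467
```

Run:
```python
from h import *
sts()
s,p,Rc=pose()
for n in('side',):
    c,im,d=grab(n,n+'9'); u,v=proj(c,p).astype(int)
    cv2.imwrite(f'pics/{n}9c.png',cv2.resize(im[max(0,v-80):v+60,max(0,u-80):u+80],(640,560),interpolation=cv2.INTER_CUBIC)[...,::-1])
planA(S(.020,0,.1145),lean(-41,38),4)
```

```text
t 14.6 p [ 0.5964 -0.2806  0.1071] A [ 0.5913 -0.2762  0.1155] 
x [-0.5885  0.5201 -0.6191] y [0.6603 0.751  0.0033] z [ 0.4666 -0.4068 -0.7853] 
q [-0.4571  0.307   2.0622 -0.9264  0.2004 -0.4429] w 0.04667259632800415 F [-0.3456 -0.278  -1.3272]
S [ 0.0197 -0.0231  0.1155] head -41.085735916706994 lean 38.24826062955519
max mm 6.4031242374328485 max deg 0.14142135623730953
0.2,0.5,-0.1,0,0.1,-0.1,0.2,0.6,-0.1,0,0,-0.1,0.2,0.5,-0.2,0,0.1,-0.1,0.2,0.5,-0.1,-0.1,0,-0.1
end A [ 0.598  -0.2544  0.1146]
```

View pics/side9c.png

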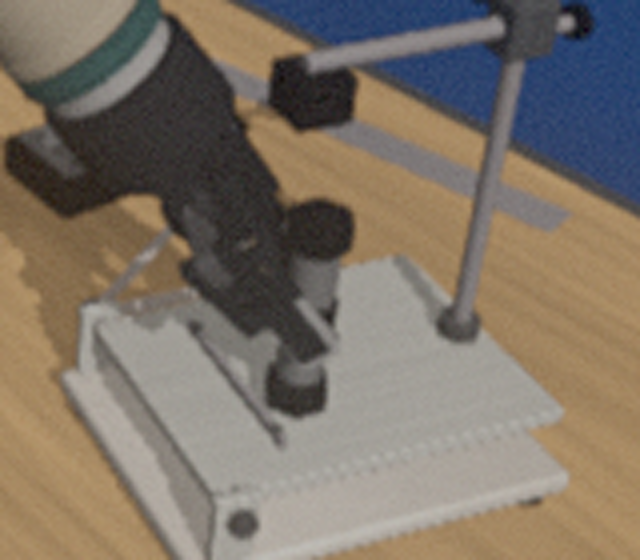

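>>> servo_tool(deltas=[0.2,0.5,-0.1,0,0,0,0.2,0.5,-0.1,0,0,0,0.1,0.4,-0.1,0,0,0,0.1,0.3,-0.1,0,0,0,0,0,0,0,0,0])

```text
clock: 15.15
position: [0.6026, -0.2621, 0.1065]
ee_rot: [0.307, 0.334, 0.884, -0.114]
contact_force: [0.2, -0.4, -2.0]
width: 0.0465
```

Run:
```python
from h import *
sts()
s,p,Rc=pose()
for n in('side','scene'):
    c,im,d=grab(n,n+'10'); u,v=proj(c,p).astype(int)
    cv2.imwrite(f'pics/{n}10c.png',cv2.resize(im[max(0,v-80):v+60,max(0,u-80):u+80],(640,560),interpolation=cv2.INTER_CUBIC)[...,::-1])
planA(S(.020,0,.1145),lean(-41,38),2)
```

```text
t 15.15 p [ 0.6026 -0.2621  0.1065] A [ 0.5976 -0.2577  0.115 ] 
x [-0.5878  0.5207 -0.6192] y [0.6609 0.7505 0.0037] z [ 0.4666 -0.407  -0.7852] 
q [-0.4129  0.3089  2.0609 -0.9807  0.2252 -0.3541] w 0.0465252359845219 F [ 0.1824 -0.4189 -2.0141]
S [ 0.0204 -0.0035  0.115 ] head -41.096124789506234 lean 38.256438893162766
max mm 2.23606797749979 max deg 0.30000000000000004
0.1,0.2,0,0,0.1,-0.2,0.1,0.1,-0.1,-0.1,0.2,-0.2
end A [ 0.5978 -0.2544  0.1146]
```

View pics/side10c.png

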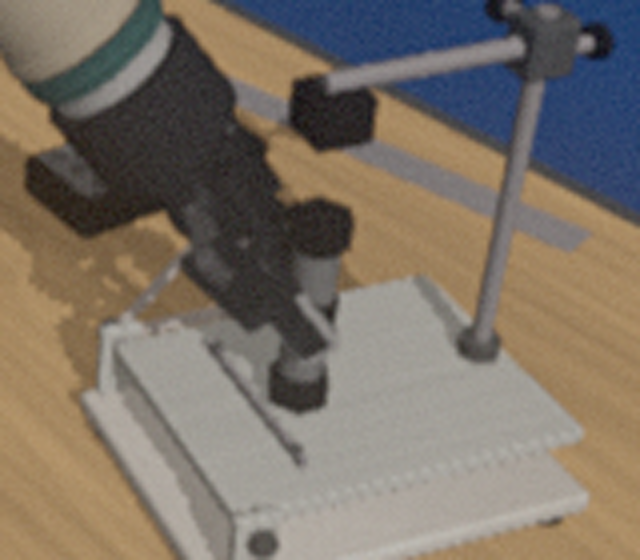

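View pics/scene10c.png

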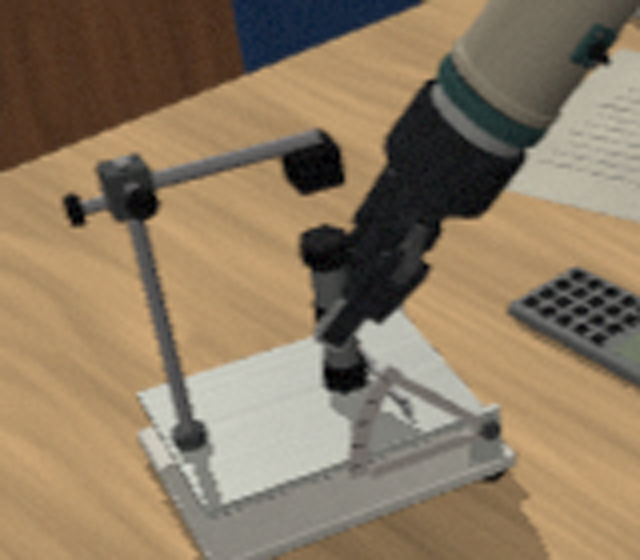

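Everything is clear of the head. I'm shifting the last 3 mm and lowering to contact.

>>> servo_tool(deltas=[0.2,0.2,0.1,0,0,0,0.1,0,0.2,0,0,0,0.1,0,0.1,0,0,0,0,0,0,0,0,0])

```text
clock: 15.65
position: [0.605, -0.2618, 0.1034]
ee_rot: [0.31, 0.334, 0.883, -0.115]
contact_force: [-0.6, -0.1, -2.2]
width: 0.0466
```

Run:
```python
from h import *
sts()
```

```text
t 15.65 p [ 0.605  -0.2618  0.1034] A [ 0.6    -0.2574  0.1118] 
x [-0.5849  0.519  -0.6233] y [0.6612 0.7502 0.0042] z [ 0.4698 -0.4097 -0.7819] 
q [-0.4092  0.317   2.0642 -1.0493  0.2197 -0.2815] w 0.04658022950329967 F [-0.5507 -0.0805 -2.2472]
S [ 0.0226 -0.0026  0.1118] head -41.09381257758255 lean 38.56184961086578
```

>>> servo_tool(deltas=[0.2,0,-0.1,0,0,0,0.1,0,0.1,0,0,0,0.1,0,0.1,0,0,0,0,0,0,0,0,0])

```text
clock: 16.05
position: [0.6048, -0.2617, 0.1032]
ee_rot: [0.312, 0.334, 0.882, -0.116]
contact_force: [-0.6, -0.0, -2.1]
width: 0.0467
```

Run:
```python
from h import *
sts()
```

```text
t 16.05 p [ 0.6048 -0.2617  0.1032] A [ 0.5997 -0.2572  0.1116] 
x [-0.5818  0.5167 -0.6281] y [0.6613 0.7501 0.0046] z [ 0.4735 -0.4127 -0.7781] 
q [-0.4081  0.3174  2.0699 -1.1016  0.2156 -0.2281] w 0.0466651878375485 F [-0.5784 -0.0325 -2.0818]
S [ 0.0223 -0.0025  0.1116] head -41.07144781198952 lean 38.911254198655705
```

>>> servo_tool(deltas=[0.3,0,0.1,0,0.8,0,0.2,0,0.1,0,0.5,0,0,0,0,0,0,0])

```text
clock: 16.35
position: [0.6052, -0.2618, 0.1033]
ee_rot: [0.306, 0.335, 0.884, -0.113]
contact_force: [-0.3, 0.3, -2.4]
width: 0.0468
```

Run:
```python
from h import *
sts()
```

```text
t 16.35 p [ 0.6052 -0.2618  0.1033] A [ 0.6002 -0.2574  0.1118] 
x [-0.589   0.5225 -0.6165] y [0.6608 0.7506 0.0048] z [ 0.4652 -0.4045 -0.7874] 
q [-0.4114  0.3166  2.0574 -0.9812  0.2241 -0.3511] w 0.04678925191001733 F [-0.3191  0.3334 -2.4354]
S [ 0.0228 -0.0025  0.1118] head -41.00550080003248 lean 38.06078092848132
```

>>> servo_tool(deltas=[0.3,0,0.2,0,0,0,0.3,0,0.2,0,0,0])

```text
clock: 16.55
position: [0.6074, -0.2629, 0.1031]
ee_rot: [0.312, 0.334, 0.882, -0.114]
contact_force: [-5.6, -1.0, 17.2]
width: 0.0467
```

Run:
```python
from h import *
sts()
```

```text
t 16.55 p [ 0.6074 -0.2629  0.1031] A [ 0.6022 -0.2585  0.1115] 
x [-0.5833  0.5175 -0.6261] y [0.6601 0.7511 0.0058] z [ 0.4733 -0.4099 -0.7797] 
q [-0.4104  0.3203  2.0629 -1.0697  0.2149 -0.2624] w 0.0466799758596039 F [-5.5974 -1.0023 17.1864]
S [ 0.0251 -0.003   0.1115] head -40.89307726788751 lean 38.767794319607006
```

Contact with the plate: 17 N upward, at axle height 0.1115 as expected. I'll ease up slightly, draw it about 6 mm towards the strip, and set it down.

>>> servo_tool(deltas=[-0.1,0,-0.2,0,0.4,0,0.3,-0.1,-0.3,0,0.2,0,0.3,-0.1,-0.2,0,0,0,0,0,0,0,0,0])

```text
clock: 16.95
position: [0.5977, -0.2581, 0.1038]
ee_rot: [0.305, 0.335, 0.884, -0.113]
contact_force: [0.1, -0.3, -2.5]
width: 0.0466
```

Run:
```python
from h import *
sts()
```

```text
t 16.95 p [ 0.5977 -0.2581  0.1038] A [ 0.5927 -0.2537  0.1123] 
x [-0.5894  0.5232 -0.6155] y [0.6607 0.7506 0.0053] z [ 0.4648 -0.4036 -0.7881] 
q [-0.4111  0.306   2.0729 -0.9942  0.2215 -0.3371] w 0.046608453924687834 F [ 0.0771 -0.3318 -2.4987]
S [ 0.0146 -0.0011  0.1123] head -40.967023813396 lean 37.99043579781051
```

>>> servo_tool(deltas=[-0.2,0.1,0.3,0,0,0,0,0,0,0,0,0])

```text
clock: 17.15
position: [0.6009, -0.2602, 0.1028]
ee_rot: [0.305, 0.334, 0.884, -0.113]
contact_force: [-0.6, 1.1, 1.4]
width: 0.0466
```

Run:
```python
from h import *
sts()
```

```text
t 17.15 p [ 0.6009 -0.2602  0.1028] A [ 0.5959 -0.2558  0.1113] 
x [-0.5899  0.5222 -0.6159] y [0.6606 0.7507 0.0038] z [ 0.4643 -0.4046 -0.7878] 
q [-0.4115  0.3121  2.0666 -0.9965  0.2223 -0.3362] w 0.04655485267507902 F [-0.5936  1.0526  1.3791]
S [ 0.0183 -0.0022  0.1113] head -41.07033475994486 lean 38.01640975898432
```

The tube is in light contact at stop-frame x = 18 mm, y = -2 mm. Releasing.

>>> servo_tool(deltas=[0,0,0,0,0,0,0,0,0,0,0,0,0,0,0,0,0,0], jaw=6.2)

```text
clock: 17.45
position: [0.6018, -0.2599, 0.1026]
ee_rot: [0.306, 0.334, 0.884, -0.113]
contact_force: [0.1, 0.3, -0.3]
width: 0.0622
```

Run:
```python
from h import *
sts()
s,p,Rc=pose()
c,im,d=grab('wrist','w11')
for n in('side','scene'):
    c,im,d=grab(n,n+'11'); u,v=proj(c,p).astype(int)
    cv2.imwrite(f'pics/{n}11c.png',cv2.resize(im[max(0,v-50):v+40,max(0,u-50):u+50],(600,540),interpolation=cv2.INTER_CUBIC)[...,::-1])
```

```text
t 17.45 p [ 0.6018 -0.2599  0.1026] A [ 0.5968 -0.2556  0.1111] 
x [-0.5897  0.5222 -0.6161] y [0.66   0.7512 0.005 ] z [ 0.4655 -0.4037 -0.7876] 
q [-0.4113  0.3132  2.0659 -0.997   0.2207 -0.3354] w 0.06215052957204225 F [ 0.0546  0.2676 -0.2865]
S [ 0.0191 -0.0017  0.1111] head -40.933012853441014 lean 38.034388839607516
```

View pics/side11c.png

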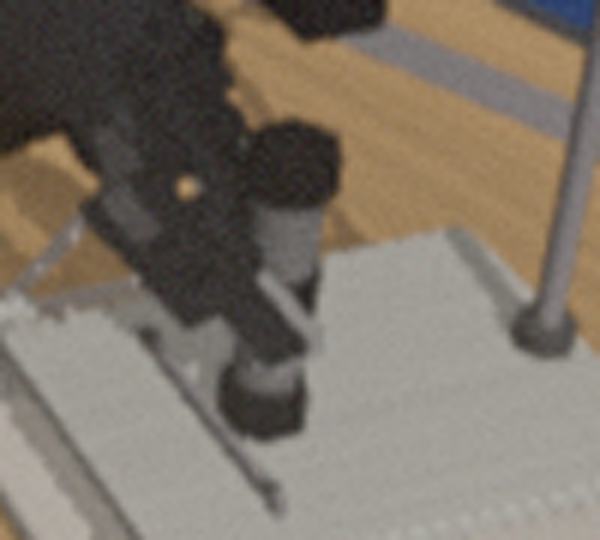

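View pics/w11.png

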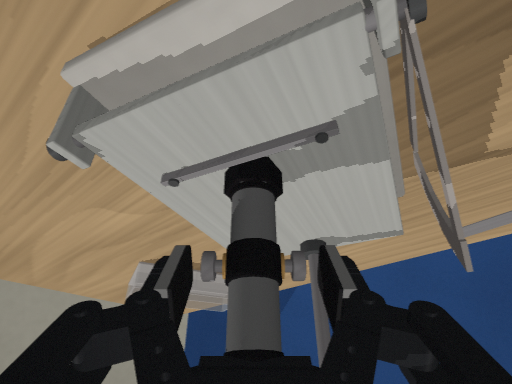

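The tube stands free with an even gap to both pads (buttons at (208,266) and (299,266)), close to the strip. I'm backing straight out along the tool axis.

Run:
```python
from kin import *
_,p,Rc=pose()
for d in(0,.03,.06,.09,.12): print(d,full(p-d*Rc.apply([0,0,1]),Rc)[0])
```

```text
0 [-0.4113  0.3131  2.0658 -0.9968  0.221  -0.3356]
0.03 [-0.3983  0.2559  2.0703 -0.8396  0.2605 -0.488 ]
0.06 [-0.3842  0.1989  2.0706 -0.7196  0.3082 -0.6033]
0.09 [-0.3688  0.1426  2.0668 -0.6293  0.3628 -0.6888]
0.12 [-0.3521  0.0875  2.0587 -0.5617  0.4228 -0.7516]
```

>>> servo_tool(deltas=[0,0,-0.5,0,0,0,0,0,-0.8,0,0,0,0,0,-1,0,0,0])

```text
clock: 17.9
position: [0.5903, -0.2503, 0.1202]
ee_rot: [0.305, 0.334, 0.885, -0.113]
contact_force: [0.3, -0.2, 0.3]
width: 0.062
```

Run:
```python
from h import *
sts()
c,im,d=grab('wrist','w12')
```

```text
t 17.9 p [ 0.5903 -0.2503  0.1202] A [ 0.5853 -0.2459  0.1287] 
x [-0.5913  0.5225 -0.6143] y [0.6599 0.7514 0.0039] z [ 0.4636 -0.4031 -0.7891] 
q [-0.4013  0.269   2.0701 -0.8664  0.252  -0.4628] w 0.06198365977906861 F [ 0.2984 -0.1994  0.3446]
S [0.0053 0.0042 0.1287] head -41.00582632528081 lean 37.90283750552221
```

View pics/w12.png

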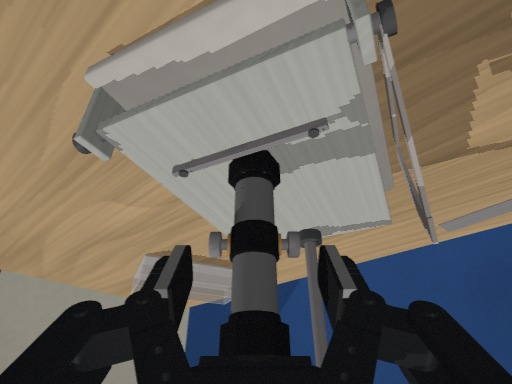

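The buttons are free of the pads and the tube stands. Continuing out.

>>> servo_tool(deltas=[0,0,-1.5,0,0,0,0,0,-2,0,0,0,0,0,-2,0,0,0,0,0,-2,0,0,0,0,0,-2,0,0,0,0,0,-1,0,0,0,0,0,0,0,0,0])

```text
clock: 18.65
position: [0.5388, -0.2053, 0.2081]
ee_rot: [0.306, 0.334, 0.884, -0.112]
contact_force: [-0.6, -0.2, 1.1]
width: 0.0617
```

Run:
```python
from h import *
sts()
s,p,Rc=pose()
c,im,d=grab('wrist','w13')
for n in('side','scene'):
    c,im,d=grab(n,n+'13'); u,v=proj(c,S(.02,0,.11)).astype(int)
    cv2.imwrite(f'pics/{n}13c.png',cv2.resize(im[max(0,v-50):v+40,max(0,u-50):u+50],(600,540),interpolation=cv2.INTER_CUBIC)[...,::-1])
```

```text
t 18.65 p [ 0.5388 -0.2053  0.2081] A [ 0.5338 -0.201   0.2166] 
x [-0.5896  0.5227 -0.6157] y [0.6597 0.7515 0.0062] z [ 0.4659 -0.4026 -0.788 ] 
q [-0.3442  0.061   2.055  -0.5329  0.4516 -0.7776] w 0.06173434856423943 F [-0.5549 -0.2438  1.1489]
S [-0.0568  0.0328  0.2166] head -40.82885053596266 lean 38.005170981868865
```

View pics/side13c.png

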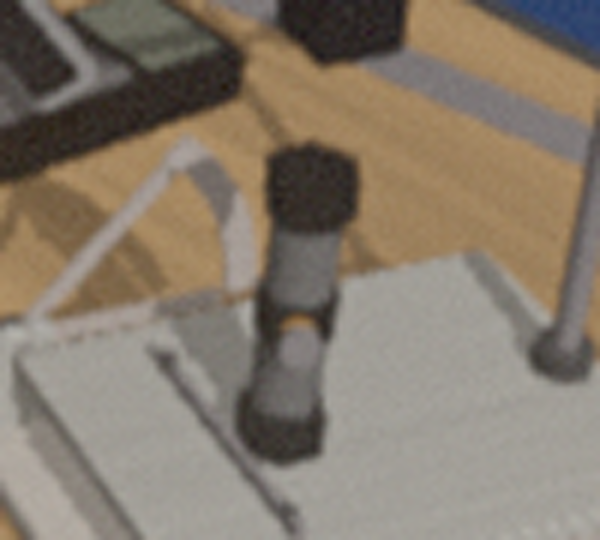

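View pics/scene13c.png

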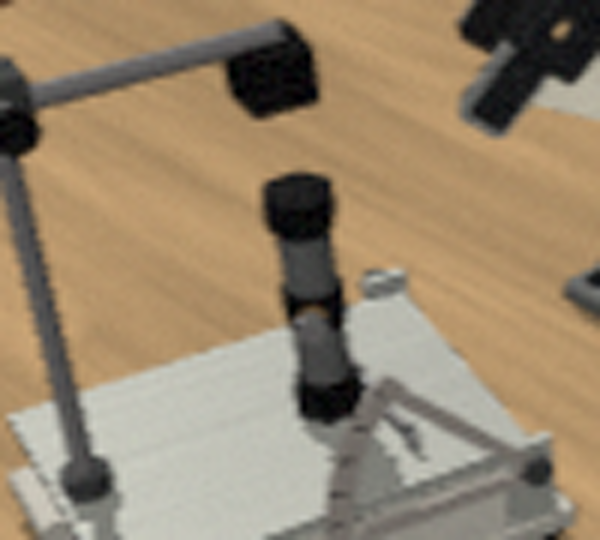

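View pics/w13.png

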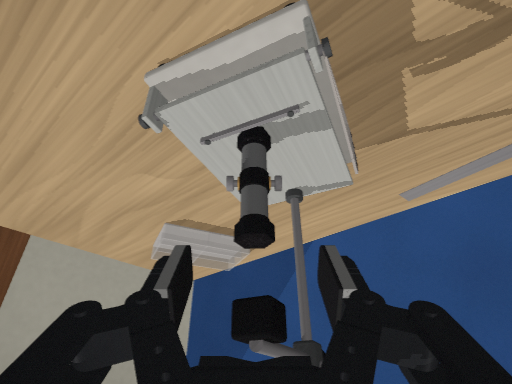

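The tube stands alone. I'll check position and tilt by triangulating its caps across the two views.

Run:
```python
from h import *
obs={}
for n,(tp,bt) in dict(side=((312,188),(281,425)),scene=((298,206),(329,390))).items():
    c,im,d=load(n+'13'); u,v=proj(c,S(.02,0,.11)).astype(int); o=(max(0,u-50),max(0,v-50))
    g=im.astype(int);k=((g.max(2)<70)&(g.max(2)-g.min(2)<30)).astype(np.uint8)
    obs[n]=[(c,o[0]+x/6-.42,o[1]+y/6-.42) for x,y in(tp,bt)]
    for z in(.159,.063): print(n,z,onz(c,*obs[n][0 if z>.1 else 1][1:],z), 'vertical px',proj(c,S(.019,-.002,z)),obs[n][0 if z>.1 else 1][1:])
T=tri([obs['side'][0],obs['scene'][0]]);B=tri([obs['side'][1],obs['scene'][1]])
print(T,B,'S',toS(T),toS(B),'tilt deg',np.degrees(np.arccos((T-B)[2]/np.linalg.norm(T-B))))
c,im,d=load('w13')
for (u,v),z in(((254,139),.063),((255,232),.159)): print('w',toS(onz(c,u,v,z)))
for n in('side13','scene13'):
    c,im,d=load(n);P=cloud(c,d);D=P-S(0,0,0); L=np.stack([D@XS,D@YS,P[...,2]],-1)
    m=(abs(L[...,0]-.02)<.03)&(abs(L[...,1])<.035)
    for lo,hi in((.06,.072),(.152,.163)):
        q=L[m&(L[...,2]>lo)&(L[...,2]<hi)]; print(n,lo,len(q),q.min(0),q.max(0))
```

```text
side 0.159 [ 0.5942 -0.2549  0.159 ] vertical px [355.8749 193.7038] (np.float64(354.58), np.float64(193.91333333333336))
side 0.063 [ 0.5935 -0.2558  0.063 ] vertical px [350.5362 232.8503] (np.float64(349.4133333333333), np.float64(233.41333333333333))
scene 0.159 [ 0.5947 -0.2534  0.159 ] vertical px [169.0353 134.8743] (np.float64(170.24666666666667), np.float64(134.91333333333336))
scene 0.063 [ 0.5936 -0.254   0.063 ] vertical px [174.0844 165.8182] (np.float64(175.41333333333336), np.float64(165.58))
[ 0.5944 -0.2543  0.1585] [ 0.5935 -0.2551  0.0625] S [ 0.0165 -0.0012  0.1585] [ 0.0158 -0.0022  0.0625] tilt deg 0.714603602967096
w [ 0.0128 -0.      0.063 ]
w [ 0.0153 -0.0007  0.159 ]
side13 0.06 154 [-0.0064 -0.0328  0.06  ] [0.0494 0.0338 0.0719]
side13 0.152 70 [-0.0006 -0.0185  0.1531] [0.0241 0.004  0.1629]
scene13 0.06 62 [-0.0031 -0.0211  0.06  ] [0.0323 0.0334 0.0718]
scene13 0.152 41 [ 0.008  -0.0005  0.1524] [0.0327 0.0154 0.163 ]
```

Cap triangulation: axis at stop-frame x ≈ 16 mm, y ≈ -1 to -2 mm, tilt 0.7° (measurement noise). Now to the toggle, with a closer look from the wrist camera first.

Run:
```python
from kin import *
a=np.radians(83.5)
Rt=Rxyz([np.cos(a),np.sin(a),0],[0,0,-1]); print(full([.5,.33,.22],Rt,(.3,.2,1.9)))
plan([.5,.33,.22],Rt,18)
```

```text
(array([ 0.4673,  0.3188,  1.4705,  0.    ,  1.3523, -0.99  ]), np.float64(6.55148157946428e-12))
max mm 30.232432915661946 max deg 2.894822965226026
1.6,2.1,-1.4,-0.6,2,-1.9,1.6,2.2,-1.3,-0.6,2,-1.9,1.6,2.2,-1.2,-0.6,2,-1.9,1.6,2.3,-1.1,-0.6,2,-1.9,1.5,2.4,-1,-0.6,2,-1.9,1.5,2.4,-1,-0.6,2.1,-1.9,1.4,2.5,-0.9,-0.6,2,-1.9,1.4,2.5,-0.8,-0.6,2,-1.9,1.3,2.6,-0.7,-0.7,2.1,-1.8,1.2,2.6,-0.7,-0.7,2,-1.9,1.2,2.7,-0.6,-0.6,2.1,-1.8,1.1,2.7,-0.5,-0.7,2,-1.9,1.1,2.7,-0.4,-0.6,2.1,-1.8,1,2.8,-0.4,-0.7,2,-1.9,0.9,2.8,-0.3,-0.6,2.1,-1.8,0.8,2.9,-0.3,-0.7,2,-1.9,0.7,2.9,-0.2,-0.6,2.1,-1.8,0.6,2.9,-0.1,-0.7,2,-1.9
end [0.5002 0.3302 0.2201]
```

>>> servo_tool(deltas=[0.8,1.2,-1.4,-0.6,2,-1.9,1.6,2.2,-1.3,-0.6,2,-1.9,1.6,2.2,-1.2,-0.6,2,-1.9,1.6,2.3,-1.1,-0.6,2,-1.9,1.5,2.4,-1,-0.6,2,-1.9,1.5,2.4,-1,-0.6,2.1,-1.9,1.4,2.5,-0.9,-0.6,2,-1.9,1.4,2.5,-0.8,-0.6,2,-1.9,1.3,2.6,-0.7,-0.7,2.1,-1.8,1.2,2.6,-0.7,-0.7,2,-1.9,1.2,2.7,-0.6,-0.6,2.1,-1.8,1.1,2.7,-0.5,-0.7,2,-1.9,1.1,2.7,-0.4,-0.6,2.1,-1.8,1,2.8,-0.4,-0.7,2,-1.9,0.9,2.8,-0.3,-0.6,2.1,-1.8,0.8,2.5,-0.3,-0.7,2,-1.9,0.5,1.5,-0.2,-0.6,2.1,-1.8,0,0,0,0,0,0], jaw=0)

```text
clock: 20.6
position: [0.499, 0.2851, 0.2039]
ee_rot: [-0.012, 0.067, 0.998, -0.008]
contact_force: [-1.0, -0.7, 0.5]
width: -0.0
```

Run:
```python
from h import *
st()
grab('wrist','w14')
```

```text
t 20.6 p [0.499  0.2851 0.2039] A [0.4992 0.2852 0.2146] 
x [-0.9908  0.1338  0.022 ] y [ 0.1334  0.9909 -0.017 ] z [-0.0241 -0.0139 -0.9996] 
q [ 0.4002  0.3069  1.5296 -0.0035  1.3327 -1.0357] w -1.496998174755495e-05 F [-1.0221 -0.6979  0.4835]
```

View pics/w14.png

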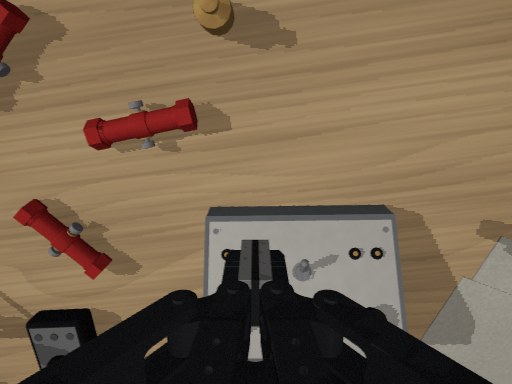

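The toggle is at about (305,267), clear of the fingers. Cropping and triangulating it.

Run:
```python
from h import *
c,im,d=load('w14')
cv2.imwrite('pics/w14c.png',cv2.resize(im[245:285,280:345],(780,480),interpolation=cv2.INTER_CUBIC)[...,::-1])
c,im,d=load('scene0'); cv2.imwrite('pics/sc0t.png',cv2.resize(im[262:297,352:390],(570,525),interpolation=cv2.INTER_CUBIC)[...,::-1])
c,im,d=load('side0'); cv2.imwrite('pics/sd0t.png',cv2.resize(im[115:145,190:225],(700,600),interpolation=cv2.INTER_CUBIC)[...,::-1])
```

```text
(no output)
```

View pics/w14c.png

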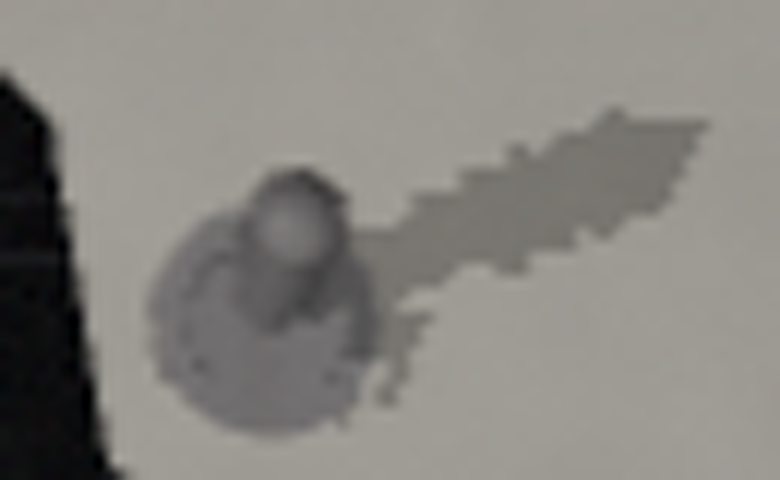

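View pics/sc0t.png

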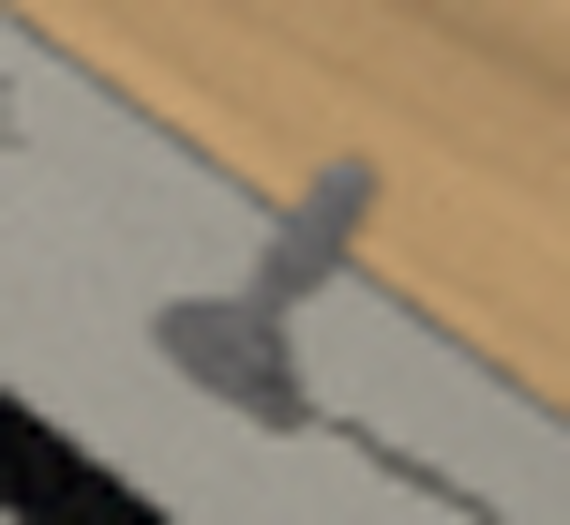

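View pics/sd0t.png

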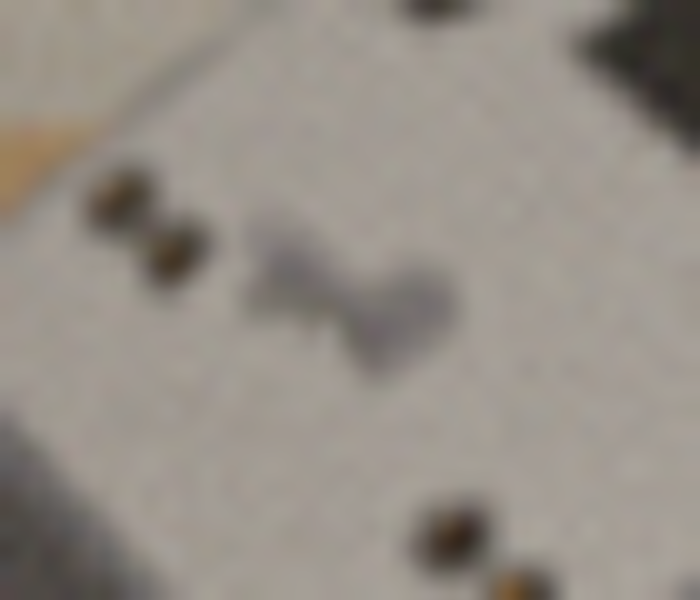

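Run:
```python
from h import *
w,im,d=load('w14'); c,_,_=load('scene0'); s,_,_=load('side0')
T=tri([(w,304.1,263.4),(c,374.3,274.2)]); print('w+c',T); print('all',tri([(w,304.1,263.4),(c,374.3,274.2),(s,203.8,128.2)]))
# root base disc centre  (260,325) in w crop
B=tri([(w,280+265/12-.46,245+325/12-.46),(c,352+230/15-.47,262+365/15-.47)]); print('base',B)
P=cloud(w,d); print('tip depth',P[263,304]); k=[.58,-.066,-.2602]; print('panel z at base',k[0]*B[0]+k[1]*B[1]+k[2])
m=(P[...,0]>.54)&(P[...,0]<.66)&(P[...,1]>.24)&(P[...,1]<.42)&(P[...,2]>.03)&(P[...,2]<.12)&(d>.1); q=P[m]
for it in range(6):
    A=np.c_[q[:,:2],np.ones(len(q))];kk,*_=np.linalg.lstsq(A,q[:,2],rcond=None);e=abs(A@kk-q[:,2]);q=q[e<max(.002,np.percentile(e,85))]
print(kk,np.degrees(np.arctan2(kk[1],kk[0])))
```

```text
w+c [0.5779 0.3197 0.0822]
all [0.5777 0.3193 0.0804]
base [0.5973 0.3182 0.0645]
tip depth [0.5755 0.3187 0.0857]
panel z at base 0.06524550485357672
[ 0.5771 -0.0676 -0.2585] -6.684757227999345
```

Run:
```python
from h import *
a=np.radians(83.4)
plan([.545,.3233,.115],Rxyz([np.cos(a),np.sin(a),0],[0,0,-1]),7)
```

```text
max mm 15.937377450509228 max deg 0.3464101615137755
-0.6,0.7,1.2,-0.1,-0.2,-0.2,-0.6,0.7,1.2,-0.2,-0.2,-0.2,-0.6,0.6,1.3,-0.1,-0.2,-0.1,-0.6,0.7,1.3,-0.2,-0.2,-0.2,-0.6,0.6,1.2,-0.1,-0.2,-0.1,-0.6,0.6,1.3,-0.2,-0.1,-0.2,-0.6,0.7,1.3,-0.1,-0.2,-0.1
end [0.5448 0.3236 0.1146]
```

>>> servo_tool(deltas=[-0.6,0.7,1.2,-0.1,-0.2,-0.2,-0.6,0.7,1.2,-0.2,-0.2,-0.2,-0.6,0.6,1.3,-0.1,-0.2,-0.1,-0.6,0.7,1.3,-0.2,-0.2,-0.2,-0.6,0.6,1.2,-0.1,-0.2,-0.1,-0.5,0.5,1.0,-0.2,-0.1,-0.2,-0.3,0.3,0.5,0,0,0,0,0,0,0,0,0])

```text
clock: 21.45
position: [0.5427, 0.3159, 0.1145]
ee_rot: [-0.002, 0.061, 0.998, -0.004]
contact_force: [-0.6, -0.2, 0.4]
width: 0.0001
```

Run:
```python
from h import *
st()
a=np.radians(83.4)
plan([.552,.3225,.069],Rxyz([np.cos(a),np.sin(a),0],[0,0,-1]),5)
```

```text
t 21.45 p [0.5427 0.3159 0.1145] A [0.5427 0.316  0.1253] 
x [-0.9925  0.1218  0.0043] y [ 0.1218  0.9925 -0.0083] z [-0.0053 -0.0077 -1.    ] 
q [ 0.4192  0.4393  1.5538 -0.0053  1.1564 -1.0273] w 0.00014582649365028747 F [-0.6015 -0.2265  0.3686]
max mm 9.433981132056603 max deg 0.17320508075688776
-0.2,0.2,0.9,-0.1,-0.1,-0.1,-0.2,0.1,0.9,-0.1,0,-0.1,-0.2,0.2,0.9,-0.1,-0.1,-0.1,-0.1,0.1,0.9,-0.1,0,0,-0.2,0.2,0.9,-0.1,-0.1,-0.1
end [0.5524 0.3226 0.0695]
```

>>> servo_tool(deltas=[-0.2,0.2,0.9,-0.1,0,0,-0.2,0.1,0.9,-0.1,0,0,-0.2,0.2,0.9,-0.1,0,0,-0.1,0.1,0.9,-0.1,0,0,0,0.1,0.6,0,0,0,0,0,0,0,0,0])

```text
clock: 22.05
position: [0.5511, 0.3221, 0.0699]
ee_rot: [-0.001, 0.061, 0.998, 0.0]
contact_force: [-1.0, 0.0, 0.3]
width: -0.0003
```

Run:
```python
from h import *
st()
grab('wrist','w15')
```

```text
t 22.05 p [0.5511 0.3221 0.0699] A [0.5511 0.3221 0.0807] 
x [-0.9925  0.1221  0.003 ] y [ 0.1221  0.9925 -0.0001] z [-0.0029  0.0003 -1.    ] 
q [ 0.4192  0.4911  1.5879  0.0017  1.0651 -1.0301] w -0.000292375270261121 F [-0.9802  0.0234  0.3116]
```

View pics/w15.png

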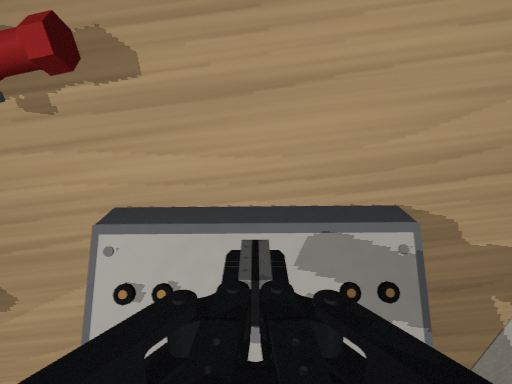

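The fingertip is in front of the lever, which is hidden behind it. The socket pairs at (142,294) and (370,292) are symmetric, so it's centred. Pushing up-slope in small steps.

>>> servo_tool(deltas=[-0.3,0,-0.1,0,0,0,-0.3,0,-0.1,0,0,0,-0.3,0,-0.1,0,0,0,-0.2,0,-0.1,0,0,0])

```text
clock: 22.5
position: [0.5637, 0.3211, 0.0759]
ee_rot: [-0.0, 0.061, 0.998, 0.001]
contact_force: [-0.0, -0.4, -0.4]
width: -0.0001
```

>>> servo_tool(deltas=[-0.2,0,-0.1,0,0,0,-0.2,0,-0.1,0,0,0])

```text
clock: 22.7
position: [0.5645, 0.3209, 0.0774]
ee_rot: [-0.004, 0.061, 0.998, 0.001]
contact_force: [-3.5, 1.6, -0.2]
width: -0.0002
```

>>> servo_tool(deltas=[-0.2,0,-0.1,0,0,0,-0.2,0,-0.1,0,0,0])

```text
clock: 22.9
position: [0.5659, 0.3207, 0.0789]
ee_rot: [-0.007, 0.061, 0.998, 0.0]
contact_force: [-5.6, 2.0, 1.3]
width: 0.0
```

>>> servo_tool(deltas=[-0.3,0,-0.1,0,-0.3,0,-0.3,0,-0.1,0,-0.3,0])

```text
clock: 23.1
position: [0.5694, 0.3204, 0.0816]
ee_rot: [-0.004, 0.061, 0.998, 0.0]
contact_force: [-3.1, 0.0, 1.6]
width: -0.0003
```

>>> servo_tool(deltas=[-0.3,0,-0.1,0,0,0,-0.3,0,-0.1,0,0,0])

```text
clock: 23.3
position: [0.5783, 0.3196, 0.0848]
ee_rot: [-0.001, 0.061, 0.998, 0.0]
contact_force: [-2.3, 0.5, -1.9]
width: 0.0002
```

>>> servo_tool(deltas=[0.3,0,0,0,0,0,0.8,0,-0.3,0,0,0,1.5,0,-1,0,0,0,2,0,-2,0,0,0,2,0,-3,0,0,0,1,0,-3,0,0,0,0,0,-1,0,0,0,0,0,0,0,0,0])

```text
clock: 24.1
position: [0.498, 0.3285, 0.1937]
ee_rot: [0.002, 0.061, 0.998, 0.0]
contact_force: [0.9, 0.6, -0.4]
width: 0.0002
```

Run:
```python
from h import *
st()
for n in('scene','side','wrist'): c,im,d=grab(n,n+'16')
c,im,d=load('scene16'); a=cv2.resize(im[262:297,352:390],(400,368),interpolation=cv2.INTER_CUBIC)
c2,im2,d2=load('side16'); u,v=proj(c2,S(.02,0,.11)).astype(int); b=cv2.resize(im2[v-50:v+40,u-50:u+50],(400,368),interpolation=cv2.INTER_CUBIC)
cv2.imwrite('pics/chk16.png',np.hstack([a,b])[...,::-1])
```

```text
t 24.1 p [0.498  0.3285 0.1937] A [0.498  0.3285 0.2045] 
x [-0.9926  0.1214 -0.0034] y [0.1214 0.9926 0.001 ] z [ 0.0035  0.0006 -1.    ] 
q [ 0.4671  0.3289  1.5221 -0.001   1.2872 -0.9817] w 0.00015442596244444491 F [ 0.86    0.6259 -0.4201]
```

View pics/chk16.png

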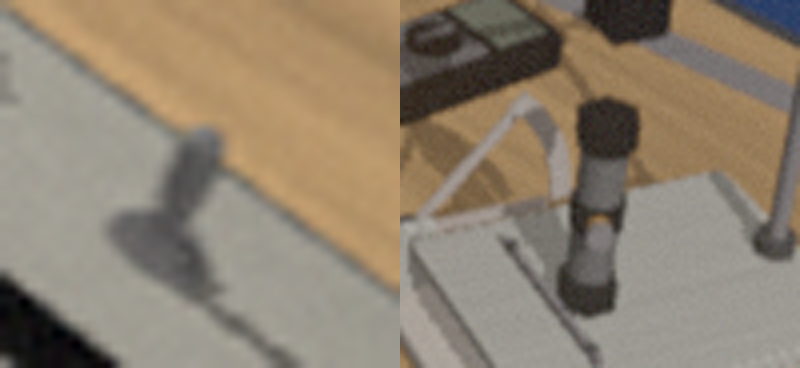

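View pics/wrist16.png

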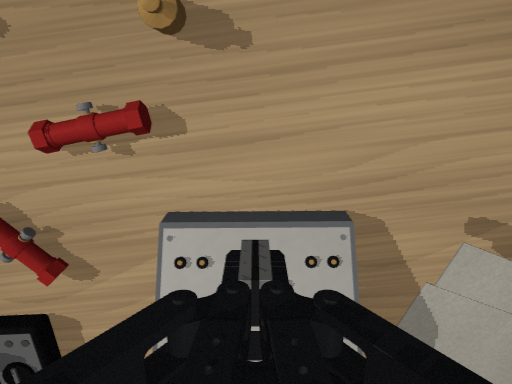

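View pics/scene16.png

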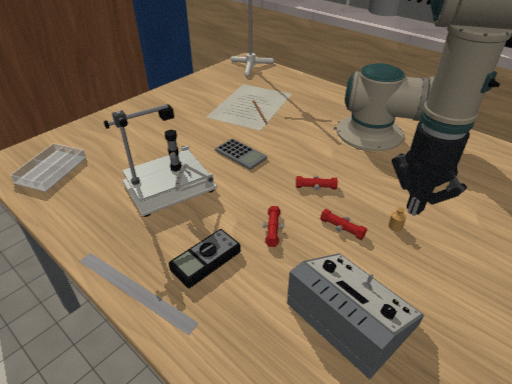

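Run:
```python
from h import *
c,_,_=load('scene16'); XP=np.array([.9933,-.1155,0]); tip0=np.array([.578,.3195,.083])
root=tip0-.028*(-.731*XP+np.array([0,0,.682]))
for th in(0,.15,.3,.45,.6):
    a=-(np.radians(30)+.3-th); print(th,proj(c,root+.028*(np.sin(a)*XP+np.array([0,0,np.cos(a)]))))
print('seen off (374.3,274.2) now',352+205/10.53-.45,262+142/10.53-.45)
```

```text
0 [373.9225 273.7535]
0.15 [373.2494 273.6674]
0.3 [372.394  273.8568]
0.45 [371.3738 274.321 ]
0.6 [370.2108 275.0526]
seen off (374.3,274.2) now 371.01818613485284 275.03528015194684
```

The lever shifted by (-3.3,+0.8) px against (-3.7,+1.3) predicted for fully on. I'll step aside for one clear wrist view.

>>> servo_tool(deltas=[0,-1.5,0,0,0,0,0,-1.5,0,0,0,0,0,-1.5,0,0,0,0,0,0,0,0,0,0])

```text
clock: 24.65
position: [0.4905, 0.2769, 0.1856]
ee_rot: [-0.005, 0.062, 0.998, -0.004]
contact_force: [-0.0, 0.2, -0.6]
width: 0.0004
```

Run:
```python
from h import *
w,im,d=grab('wrist','w17')
XP=np.array([.9933,-.1155,0]); tip0=np.array([.578,.3195,.083]); root=tip0-.028*(-.731*XP+np.array([0,0,.682]))
for th in(0,.3,.6):
    a=-(np.radians(30)+.3-th); print(th,proj(w,root+.028*(np.sin(a)*XP+np.array([0,0,np.cos(a)]))))
u,v=proj(w,root).astype(int); print(u,v); cv2.imwrite('pics/w17c.png',cv2.resize(im[v-25:v+25,u-30:u+30],(720,600),interpolation=cv2.INTER_CUBIC)[...,::-1])
```

```text
0 [315.1597 279.8503]
0.3 [315.7951 289.6176]
0.6 [315.9383 299.2308]
310 286
```

View pics/w17c.png

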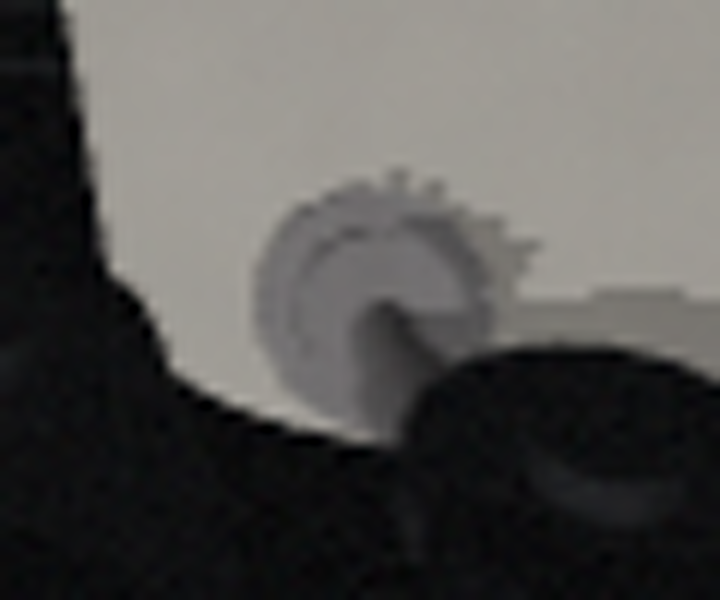

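The lever now leaves its socket downward in this upside-down view, past row 296. "On" is predicted at 299 and mid-travel at 290, so the toggle is over at on. Handing in.

```bash
python3 -c "
from rig import manip
print(manip.sign_off())"
```

```text
the job is handed in; nothing more can be done
None
```

The tube now stands by itself, heavy end down, on the plate under the sensor head and close to the stop strip. The bench supply is switched on. I handed the job in at about 25 s of the 61 s; the sign-off gives no verdict.

- **Pick-up:** I took the grey tube, not the red look-alikes, by its two buttons. The end towards +y sank, so that is the heavy end, and the tube hung upright once I leaned the tool back.
- **Placing:** A 45° lean would have run the wrist joints past their limits, so I used 38°. I brought the tube in low around the free end of the strip instead of over it.
- **Toggle:** I pushed the lever over with the closed fingertips. The highest force I read was about 6 N.

Last checks:
- **Tube position:** With both views combined, its axis is about 16 mm from the strip face and 1–2 mm sideways of the sensor spot. The tilt reads 0.7°, which is within the measuring error. The wrist camera put it at 13–15 mm from the strip; the strip itself allows no less than 14 mm.
- **Toggle position:** The scene view shows the lever near its "on" position but slightly short of the prediction. In the wrist view its tip was partly hidden, but the visible part was already past mid-travel. I took it as fully on because its spring holds it only at the two ends.
- **Other things:** The multimeter, brass weight and calculator look unmoved in the last pictures; I did not measure them.

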